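Raise the sanding screen's sash to the green clip

ROBOT

A 7-joint arm with a two-finger parallel gripper is mounted at the origin on the work surface. World frame = base frame: x ahead of the robot, y to its left, z up, the work surface at z = 0. Lengths are in m, angles in rad, forces in N, time in s.
With the tool pointing down it reaches from about 0.4 to 0.85 m from the base axis. Payload 4.5 kg.
Tool frame: the origin (TCP) lies at the centre of the arm's flange, where the gripper is bolted on; the fingertips stand r.tcp_to_tips ahead of it and the grasp point (between the pads) lies 147 mm ahead of it (r.tcp_to_tips is the distance from the TCP to the fingertips, in m); x points along the fingers, y is the direction in which the jaws open and shut, and the axes are right-handed (so a half turn about x gives the same grasp; the last joint's range is limited). The gripper opens to 88 mm and grips with 3 to 60 N. Pads are 18 mm wide; open, the fingers measure 123 mm over their backs; the gripper's body (75 mm by 187 mm) begins 45 mm behind the grasp point.
Start: joints at [-1.194, 0.689, -0.195, 1.565, 0.157, 0.902, -0.215], TCP at [0.21, 0.589, 0.405] pointing down, gripper open.
Joint ranges: [-3.01, 3.01], [-0.46, 2.08], [-1.47, 1.51], [0.13, 2.56], [-1, 4.14], [0.04, 2.09], [-2.66, 2.66]. Speed limits (rad/s): [2.57, 2.57, 3.14, 3.14, 3.14, 3.14, 3.14].

INTERFACE

Orientations are given as a unit quaternion [x, y, z, w].
In Python, from plant import r, eyes gives the robot as it stands.
- The arm moves only by the tool carry_out, never from a script. Its argument "targets" is text: rows parted by semicolons, each of 5 numbers parted by spaces: the opening, from 0 (shut) to 1 (fully open), then the shift along the tool's x, y, z in mm, then the turn about the tool's x in rad. A call has 1 to 20 rows; each row shifts and turns the commanded pose from where the row before left it, along the tool's axes as they then stand; what a row does not reach is not made up. A row lasts 1/12 s, in which the tool goes at most 41.7 mm and 7.16 degrees, less where a joint would pass 70% of its speed; a pose out of reach is approached as far as the arm can. A call is refused whole if a number of a shift passes 41.7 or a number of a turn 0.125, either way. A call with a gripper value outside its range is refused whole. The fingers move at their own pace and stop on an object; "force" is the grip in N (left out, the last holds). Time passes only in rows, so rows that do not move let the fingers close. It gives the time, the measured TCP pose, the force and the opening at its end, in the units of the state.
- r.get_state(): the state, without advancing time (a new reading comes with each control period).
- eyes.snapshot(name): name is "scene" or "top" or "wrist"; returns (picture, depth): 400x640x3 uint8, blue, green, red; 400x640 float32, m along the optical axis (not along the pixel's ray), 0 where there is no reading.
- eyes.camera_params(name): a dict with "intrinsics" (3x3 intrinsics, pixels), "rvec" (rotation vector, rad) and "tvec" (3), from world to camera coordinates, as OpenCV has them; the wrist camera has in their place "T_tool_cam" (4x4, takes a point from camera to tool coordinates, whose origin is the TCP and whose axes are the tool frame's). Camera axes: x right, y down, z forward; pixel columns grow to the right and rows downward; lengths in m; the calibration is good to about 2 mm. A picture is of the moment at which its call begins: read the wrist's pose just before it. camera_params takes no time and is no camera call.
- r.finish_job(): hands the job in, once; it reports no verdict.
The state is a dict: "clock": time; "q": joint angles; "qd": joint speeds; "joint_torque": joint torques, N m; "tool_pos": TCP position; "eef_rot": TCP orientation; "contact_force": force on the tool from outside, world axes, zero at the start; "moment": the same for the moment, N m; "opening": opening from 0.0 (shut) to 1.0 (fully open).
Only numpy, scipy, OpenCV 4.12 (cv2) and the standard library are available. Lean on these libraries where they do the work, as an engineer would, in place of code of your own. Each camera call takes 0.05 s, during which the arm holds its last target.

TASK

Open the sanding screen for the next piece: with the fingers under the orange lip, push the counterweighted window up until the lip is level with the green clip on the post, then take the hand away and leave it there. Only push it from beneath the lip, do not grip the lip or press on its top, keep off the clear pane, and leave the red clip, the sanding block, the wax tin and the wooden chair foot alone.

Things in the scene. Friction and masses are not known exactly. Their poses are not given: they have to be found in the camera images.
- frame: Fixed wooden dust screen; its lip side faces the robot's left (+y), give or take 0.3 rad. Origin on the table midway between its posts; x level, square through the screen from lip side to back, y along it away from the robot, z up. Posts 40 x 40 mm, 521 mm tall, at y +-150. Base board 18 mm thick, x -10 to 130, y +-180. Crossbar x 22 to 36, height 449 to 471. Lip side (x below -58): clear at |y| under 65 mm.
- sash (a joint): Travel of the sliding window (sash), m: 0 lowest, growing straight up to 0.26; starts at 0.005 to 0.05. Sash 240 mm wide, 309 mm tall, between the posts at frame x -12 to +12 mm (lip and sloping rail stand further forward). Counterweighted (weights hidden in the posts): about 2 to 7 N moves it up or down, and it stays where it is left.
- lip: Orange bar along the sash's foot, moving with it: 80 mm deep (frame x -58 to +22), 240 wide (y +-120), 20 high (16 along its front 6 mm), lower edges rounded 4 mm. Origin: its middle, at frame x = -18 mm, y = 0, height 0.09 m + joint sash; axes as the frame's. Under it is free space down to the table. Above it a white rail slopes back, from 12 mm behind its front edge to the window 120 mm higher.
- lip_top: The thin upper skin of the orange lip (top 5 mm, from 6 mm behind its front edge), fixed to it and of the same colour. Origin: the same point as the lip's. Not to be touched: the lip is pushed from beneath, not gripped or pressed from above.
- pane: The clear plastic pane in the upper part of the sash, 216 mm wide, 162 mm tall, 4 mm thick. Origin: its centre, 206 mm above the lip's centre in the plane frame x = 0. Not to be touched.
- green_clip: The green clip, the wanted height: a block 54 x 54 mm and 20 mm high (as high as the lip) clamped round one of the two posts, near or far, with a small black screw on one side. Origin: its centre, on the post's axis. Fixed. It sits 0.21 to 0.29 m above the table; the lip is level with it when the two centres are at the same height.
- red_clip: The red clip, same shape as the green one, round the other post at another height (0.20 to 0.30 m); it marks a different job and is to be ignored. Origin: its centre. Fixed.
- sanding_block: Loose cork sanding block with a brown abrasive sole, 75 x 55 x 32 mm, lying on the table on the lip side, off to one end (frame x -220 to -100 mm, |y| 115 to 150 mm). Origin: centre of its underside, z up, x along its length.
- wax_tin: Loose blue round tin, 62 mm across, 45 mm tall, standing on the table on the lip side, off to one end (same area as the block). Origin: centre of its underside.
- chair_foot: Loose turned wooden chair foot, 60 mm across, 75 mm tall, standing on the table on the lip side, off to one end (same area as the block). Origin: centre of its underside.

How it is judged:
By the outcome, as a careful person would: the job done as asked, in the order asked, and still so for the second after the job is handed in, with the robot touching nothing.
It also fails if it takes over 43 s, if anything falls off the work surface, if the arm or the gripper's body presses on something with over 40 N, if the wrist force passes 120 N, or if a joint passes its speed limit or range.

## Working session

There is one attempt and no reset: what is moved stays moved. The work goes in short steps, Python scripts to look and compute and a tool call to move; the robot and the scene stay as the last step left them, time stands still between calls to the robot, and variables do not carry over. Pictures are saved under pics/ and viewed, and the job is handed in when it is done.

Besides the shell and the picture viewer there is one more tool, called after ">>>" by a JSON object that holds its "method" and its "body". carry_out: Moves the arm, as the interface text tells. Its arguments: {"type":"object","properties":{"targets":{"type":"string"},"force":{"type":"number"}},"required":["targets"]}

```bash
ls; mkdir -p pics; python3 - <<'E'
from plant import r, eyes
import cv2, numpy as np
s=r.get_state(); print({k:np.round(v,3) for k,v in s.items()}, r.tcp_to_tips)
for n in ("scene","top","wrist"):
    p,d=eyes.snapshot(n); cv2.imwrite(f"pics/{n}0.png",p); np.save(f"pics/{n}0.npy",d)
    print(n,eyes.camera_params(n))
E
```

```text
pics
{'clock': np.float64(0.0), 'q': array([-1.194,  0.69 , -0.195,  1.566,  0.157,  0.902, -0.215]), 'qd': array([-0.001,  0.001,  0.   ,  0.003, -0.001,  0.001,  0.002]), 'joint_torque': array([-0.0000e+00, -5.2755e+01, -1.2670e+00, -1.5342e+01, -5.3000e-02,
        6.0000e-03,  0.0000e+00]), 'tool_pos': array([0.21 , 0.588, 0.404]), 'eef_rot': array([ 0.12 ,  0.697, -0.121,  0.697]), 'contact_force': array([-0.065,  0.64 ,  0.221]), 'moment': array([-0.024, -0.015, -0.034]), 'opening': np.float64(0.998)} 0.166
scene {'intrinsics': array([[376.10690819,   0.        , 323.51780912],
       [  0.        , 376.10690819, 199.69112388],
       [  0.        ,   0.        ,   1.        ]]), 'rvec': array([ 0.53551691,  3.00797304, -0.49418776]), 'tvec': array([ 0.56407542, -0.11018549,  0.89448462])}
top {'intrinsics': array([[513.24640813,   0.        , 323.44750045],
       [  0.        , 513.24640813, 213.67482519],
       [  0.        ,   0.        ,   1.        ]]), 'rvec': array([ 2.13352952, -2.1468615 ,  0.20720201]), 'tvec': array([-0.04753177,  0.61836091,  1.02110243])}
wrist {'intrinsics': array([[327.74240751,   0.        , 315.62187872],
       [  0.        , 327.74240751, 200.24546326],
       [  0.        ,   0.        ,   1.        ]]), 'T_tool_cam': array([[ 8.73566115e-05, -2.57769059e-01,  9.66206554e-01,
         2.06432882e-02],
       [ 9.99999571e-01,  9.13584512e-04,  1.53318403e-04,
         1.33252771e-04],
       [-9.22232084e-04,  9.66206126e-01,  2.57769028e-01,
        -6.51985051e-02],
       [ 0.00000000e+00,  0.00000000e+00,  0.00000000e+00,
         1.00000000e+00]])}
```

View pics/scene0.png

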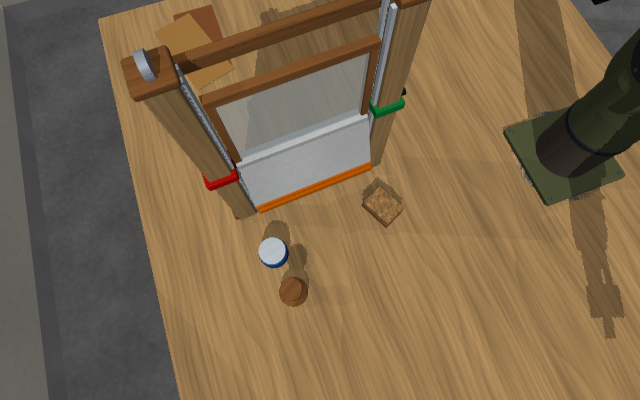

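View pics/top0.png

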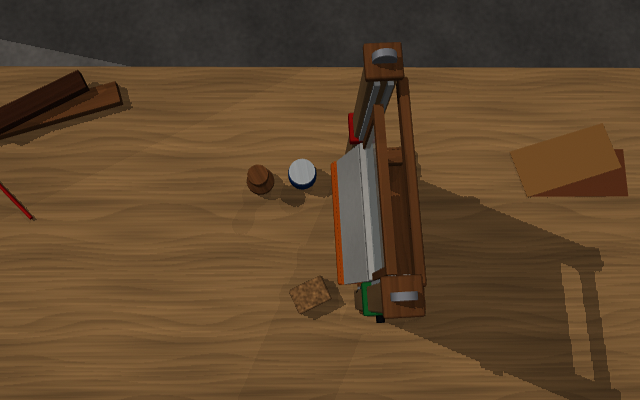

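View pics/wrist0.png

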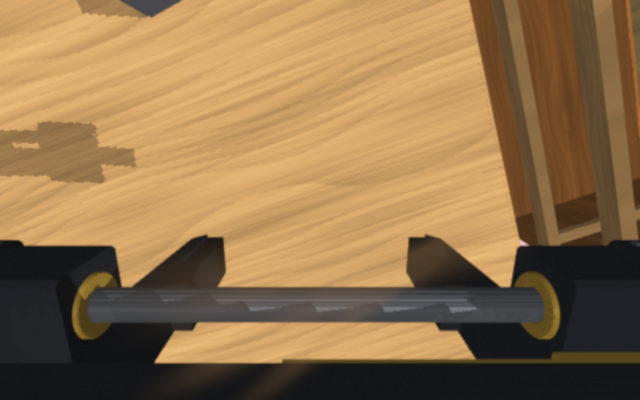

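```bash
cat > h.py <<'E'
import numpy as np, cv2
from plant import r, eyes
from scipy.spatial.transform import Rotation as R
def cam(n):
    c=eyes.camera_params(n); K=c["intrinsics"]
    if n=="wrist":
        T=c["T_tool_cam"]; s=r.get_state()
        W=np.eye(4);W[:3,:3]=R.from_quat(s["eef_rot"]).as_matrix();W[:3,3]=s["tool_pos"]
        return K,W@T,T
    M=np.eye(4);M[:3,:3]=cv2.Rodrigues(c["rvec"])[0];M[:3,3]=c["tvec"]
    return K,np.linalg.inv(M),None
def cloud(d,K,T):
    v,u=np.mgrid[:d.shape[0],:d.shape[1]]
    P=np.stack([(u-K[0,2])/K[0,0]*d,(v-K[1,2])/K[1,1]*d,d,np.ones_like(d)],-1)
    return (P@T.T)[...,:3]
def proj(p,K,T):
    q=np.linalg.inv(T)@np.append(p,1); return K[0,0]*q[0]/q[2]+K[0,2],K[1,1]*q[1]/q[2]+K[1,2]
E
python3 - <<'E'
from h import *
np.set_printoptions(precision=3,suppress=True)
s=r.get_state(); print(R.from_quat(s["eef_rot"]).as_matrix())
K,W,T=cam("wrist"); d=np.load("pics/wrist0.npy"); P=cloud(d,K,T)*1000
for v in (240,260,280,320,340,380):
    print(v,[(u,)+tuple(P[v,u].round().astype(int)) for u in (20,80,120,150,180,200,215,222,300,410,420,440,480,520,600)])
# scene colours
for n in ("scene","top"):
    p=cv2.imread(f"pics/{n}0.png"); d=np.load(f"pics/{n}0.npy"); K,W,_=cam(n); P=cloud(d,K,W)
    h=cv2.cvtColor(p,cv2.COLOR_BGR2HSV); H,S,V=[h[...,i].astype(int) for i in range(3)]
    for nm,m in dict(orange=(H>9)&(H<16)&(S>235)&(V>150),green=(H>60)&(H<85)&(S>180),red=((H<4)|(H>176))&(S>215)&(V>120),blue=(H>105)&(H<125)&(S>150)).items():
        m=m&(d>0); q=P[m]
        if len(q): print(n,nm,len(q),np.percentile(q,[2,50,98],axis=0).round(3).tolist())
E
```

```text
[[-0.     0.336  0.942]
 [-0.001  0.942 -0.336]
 [-1.    -0.001  0.   ]]
240 [(20, np.int64(406), np.int64(-372), np.int64(90)), (80, np.int64(405), np.int64(-296), np.int64(89)), (120, np.int64(405), np.int64(-245), np.int64(89)), (150, np.int64(406), np.int64(-208), np.int64(90)), (180, np.int64(405), np.int64(-170), np.int64(89)), (200, np.int64(159), np.int64(-52), np.int64(-10)), (215, np.int64(163), np.int64(-47), np.int64(-8)), (222, np.int64(165), np.int64(-44), np.int64(-7)), (300, np.int64(405), np.int64(-19), np.int64(89)), (410, np.int64(163), np.int64(44), np.int64(-8)), (420, np.int64(163), np.int64(49), np.int64(-8)), (440, np.int64(160), np.int64(57), np.int64(-10)), (480, np.int64(404), np.int64(206), np.int64(88)), (520, np.int64(1150), np.int64(753), np.int64(387)), (600, np.int64(843), np.int64(764), np.int64(264))]
260 [(20, np.int64(89), np.int64(-67), np.int64(-33)), (80, np.int64(89), np.int64(-53), np.int64(-33)), (120, np.int64(405), np.int64(-250), np.int64(117)), (150, np.int64(404), np.int64(-211), np.int64(116)), (180, np.int64(138), np.int64(-52), np.in
[... 3477 characters left out ...]
(520, np.int64(66), np.int64(35), np.int64(-22)), (600, np.int64(65), np.int64(47), np.int64(-23))]
scene orange 658 [[0.476, -0.082, 0.13], [0.593, -0.074, 0.134], [0.703, -0.066, 0.139]]
scene green 290 [[0.417, -0.128, 0.266], [0.447, -0.11, 0.278], [0.468, -0.107, 0.283]]
scene red 194 [[0.715, -0.11, 0.244], [0.742, -0.096, 0.25], [0.766, -0.093, 0.252]]
scene blue 96 [[0.683, -0.004, 0.011], [0.703, 0.021, 0.031], [0.734, 0.025, 0.038]]
top green 211 [[0.414, -0.135, 0.272], [0.436, -0.112, 0.281], [0.466, -0.107, 0.284]]
top red 57 [[0.623, -0.103, 0.006], [0.664, 0.589, 0.011], [0.764, 0.638, 0.253]]
top blue 120 [[0.403, -0.133, 0.009], [0.686, -0.011, 0.032], [0.715, 0.022, 0.279]]
```

>>> {"method": "carry_out", "body": {"targets": "1 0 -40 0 0; 1 0 -40 0 0; 1 0 -40 0 0; 1 0 -40 0 0; 1 0 -40 0 0; 1 0 -40 0 0; 1 0 -20 0 0"}}

```text
clock: 0.73
tool_pos: [0.1214, 0.3388, 0.4045]
eef_rot: [0.118, 0.697, -0.122, 0.697]
contact_force: [-0.0, 0.3, -0.3]
opening: 0.997
```

```bash
cat > st.py <<'E'
from h import *
np.set_printoptions(precision=3,suppress=True)
s=r.get_state()
print(s["clock"],s["q"],s["tool_pos"],s["contact_force"],s["opening"]);print(R.from_quat(s["eef_rot"]).as_matrix())
E
python3 st.py; python3 - <<'E'
from h import *
p=cv2.imread("pics/scene0.png"); d=np.load("pics/scene0.npy"); K,W,_=cam("scene"); P=cloud(d,K,W)
h=cv2.cvtColor(p,cv2.COLOR_BGR2HSV); H,S,V=[h[...,i].astype(int) for i in range(3)]
m=(H>9)&(H<16)&(S>235)&(V>150); m=cv2.erode(m.astype(np.uint8),np.ones((3,3)))>0
q=P[m&(d>0)]; vx,vy,x0,y0=cv2.fitLine(q[:,:2].astype(np.float32),cv2.DIST_HUBER,0,.01,.01).ravel(); print(vx,vy,x0,y0,np.arctan2(vy,vx), q[:,2].min(),q[:,2].max(), q[:,0].min(),q[:,0].max())
E
```

```text
0.7333 [-1.204  0.371 -0.211  2.3    0.163  0.489 -0.317] [0.121 0.339 0.405] [-0.018  0.335 -0.257] 0.9973550070577402
[[-0.     0.336  0.942]
 [-0.006  0.942 -0.336]
 [-1.    -0.005  0.001]]
0.99872005 0.050579015 0.5887737 -0.0740919 0.050600607 0.1301160597457397 0.13863766025980295 0.47393384978360165 0.7052325609066976
```

>>> {"method": "carry_out", "body": {"targets": "1 0 -30 0 0; 1 0 -30 0 0; 1 0 -30 0 0; 1 0 0 0 0; 1 0 0 0 0"}}

```text
clock: 1.15
tool_pos: [0.0922, 0.2578, 0.4049]
eef_rot: [0.12, 0.697, -0.121, 0.697]
contact_force: [-0.4, 0.8, 0.6]
opening: 1.005
```

```bash
python3 st.py
```

```text
1.15 [-1.237  0.277 -0.214  2.513  0.165  0.363 -0.368] [0.092 0.258 0.405] [-0.352  0.844  0.595] 1.004528233801171
[[ 0.     0.336  0.942]
 [-0.001  0.942 -0.336]
 [-1.    -0.001  0.   ]]
```

>>> {"method": "carry_out", "body": {"targets": "1 0 -30 0 0; 1 0 -30 0 0; 1 0 -30 0 0; 1 0 0 0 0; 1 0 0 0 0"}}

```text
clock: 1.57
tool_pos: [0.0801, 0.2337, 0.4018]
eef_rot: [0.097, 0.702, -0.141, 0.691]
contact_force: [0.4, 0.5, 0.3]
opening: 1.002
```

```bash
python3 st.py
```

```text
1.5667 [-0.855  0.319 -0.763  2.543  0.44   0.462 -0.771] [0.08  0.234 0.402] [0.398 0.489 0.271] 1.001898444615643
[[-0.026  0.331  0.943]
 [-0.058  0.941 -0.332]
 [-0.998 -0.063 -0.005]]
```

>>> {"method": "carry_out", "body": {"targets": "1 0 30 0 0; 1 0 30 0 0; 1 0 30 0 0; 1 0 0 0 0; 1 0 0 0 0"}}

```text
clock: 1.98
tool_pos: [0.1102, 0.3193, 0.3956]
eef_rot: [0.098, 0.701, -0.142, 0.692]
contact_force: [-0.5, -1.3, 0.4]
opening: 1.0
```

```bash
python3 st.py
```

```text
1.9833 [-0.872  0.435 -0.713  2.331  0.477  0.588 -0.73 ] [0.11  0.319 0.396] [-0.491 -1.341  0.363] 0.9999673861145307
[[-0.023  0.333  0.943]
 [-0.059  0.941 -0.334]
 [-0.998 -0.063 -0.002]]
```

```bash
cat > kin.py <<'E'
import numpy as np, itertools
from scipy.optimize import least_squares
from scipy.spatial.transform import Rotation as R
D=[([-1.194,.69,-.195,1.566,.157,.902,-.215],[.21,.588,.404],[.12,.697,-.121,.697]),
([-1.204,.371,-.211,2.3,.163,.489,-.317],[.1214,.3388,.4045],[.118,.697,-.122,.697]),
([-1.237,.277,-.214,2.513,.165,.363,-.368],[.0922,.2578,.4049],[.12,.697,-.121,.697]),
([-.855,.319,-.763,2.543,.44,.462,-.771],[.0801,.2337,.4018],[.097,.702,-.141,.691]),
([-.872,.435,-.713,2.331,.477,.588,-.73],[.1102,.3193,.3956],[.098,.701,-.142,.692])]
rz=lambda a:R.from_euler('z',a).as_matrix(); ry=lambda a:R.from_euler('y',a).as_matrix()
def fk(q,s,L):
    # L: d1,o1 | d2,a2 | d3,a3(after j4) | d7
    Rm=rz(s[0]*q[0]+s[4]); p=np.array([0,0,L[0]])
    Rm=Rm@ry(q[1])@rz(s[1]*q[2]); p=p+Rm@[L[1],0,L[2]]
    Rm=Rm@ry(q[3])@rz(s[2]*q[4]); p=p+Rm@[L[3],0,L[4]]
    Rm=Rm@ry(q[5]); p=p+Rm@[L[6],0,0]; Rm=Rm@rz(s[3]*q[6]); p=p+Rm@[0,0,L[5]]
    return Rm,p
if __name__=="__main__":
  for sg in itertools.product([1,-1],repeat=4):
    best=None
    # const: Rm@C = tool
    e=[]
    for o in (0,np.pi):
      s=list(sg)+[o]
      C=[fk(q,s,[0]*7)[0].T@R.from_quat(t).as_matrix() for q,p,t in D]
      Cm=R.from_matrix(C).mean(); err=max(np.linalg.norm((Cm.inv()*R.from_matrix(c)).as_rotvec()) for c in C)
      xerr=Cm.as_matrix()[:,0]
      f=lambda L:np.concatenate([fk(q,s,L)[1]-p for q,p,t in D])
      r=least_squares(lambda L:np.r_[f(L),1e-3*(L-[.33,0,.35,0,.35,.1,0])],[.33,0,.35,0,.35,.1,0])
      print(s,round(err,3),xerr.round(3),Cm.as_euler('zyx').round(3),np.abs(f(r.x)).max().round(4),r.x.round(3))
E
python3 kin.py
```

```text
[1, 1, 1, 1, 0] 0.068 [-0.047 -0.017  0.999] [-1.632 -0.682 -1.592] 0.2072 [-1.456 -0.534  0.443 -0.479 -0.975 -0.206 -0.08 ]
[1, 1, 1, 1, 3.141592653589793] 0.032 [-0.006  0.019  1.   ] [1.579 0.682 1.546] 0.2105 [ 2.092  0.493 -0.423  0.484  0.941  0.095  0.029]
[1, 1, 1, -1, 0] 0.594 [-0.033  0.038  0.999] [-1.605  0.273 -1.6  ] 0.2072 [-1.456 -0.534  0.443 -0.479 -0.975 -0.206 -0.08 ]
[1, 1, 1, -1, 3.141592653589793] 0.593 [0.016 0.013 1.   ] [ 1.554 -0.274  1.553] 0.2105 [ 2.092  0.493 -0.423  0.484  0.941  0.095  0.029]
[1, 1, -1, 1, 0] 0.438 [-0.227  0.146  0.963] [-2.092 -1.097 -2.194] 0.2051 [-0.091  0.093 -0.303 -0.19  -0.147 -0.588  0.417]
[1, 1, -1, 1, 3.141592653589793] 0.426 [-0.214  0.198  0.956] [2.05  1.087 0.935] 0.2038 [ 0.945 -0.104  0.241  0.242  0.161  0.543 -0.488]
[1, 1, -1, -1, 0] 0.283 [0.017 0.283 0.959] [-1.553 -0.218 -1.854] 0.2051 [-0.091  0.093 -0.303 -0.19  -0.147 -0.588  0.417]
[1, 1, -1, -1, 3.141592653589793] 0.307 [0.071 0.29  0.954] [1.498 0.214 1.291] 0.2038 [ 0.945 -0.104  0.241  0.242  0.161  0.543 -0.488]
[1, -1, 1, 1, 0] 0.721 [ 0.023 -0.315 
[... 2482 characters left out ...]
 -0.048  0.262  0.065 -0.02 ]
[-1, -1, 1, -1, 3.141592653589793] 0.452 [-0.243 -0.157  0.957] [-1.844  0.451 -1.286] 0.0321 [ 0.818  0.061 -0.733  0.1   -0.249 -0.111 -0.05 ]
[-1, -1, -1, 1, 0] 0.586 [0. 0. 1.] [1.57  0.956 1.571] 0.0305 [ 0.37   0.012  0.696 -0.097  0.314  0.381  0.13 ]
[-1, -1, -1, 1, 3.141592653589793] 0.591 [-0.017 -0.051  0.999] [-1.601 -0.955 -1.544] 0.0272 [ 0.267 -0.053 -0.676  0.103 -0.348 -0.491 -0.181]
[-1, -1, -1, -1, 0] 0.001 [ 0. -0.  1.] [ 1.571 -0.     1.571] 0.0305 [ 0.37   0.012  0.696 -0.097  0.314  0.381  0.13 ]
[-1, -1, -1, -1, 3.141592653589793] 0.074 [-0.054 -0.002  0.999] [-1.625  0.    -1.569] 0.0272 [ 0.267 -0.053 -0.676  0.103 -0.348 -0.491 -0.181]
```

```bash
cat > kin2.py <<'E'
import numpy as np, json
from scipy.optimize import least_squares
from scipy.spatial.transform import Rotation as R
rz=lambda a:R.from_euler('z',-a).as_matrix(); ry=lambda a:R.from_euler('y',a).as_matrix()
C=R.from_euler('zyx',[np.pi/2,0,np.pi/2]).as_matrix()
def fk(q,L):
    # 12 params
    Rm=rz(q[0]); p=np.array([0,0,L[0]])+Rm@[L[1],0,0]
    Rm=Rm@ry(q[1]); Rm=Rm@rz(q[2]); p=p+Rm@[L[2],0,L[3]]+Rm@[0,L[4],0]
    Rm=Rm@ry(q[3]); p=p+Rm@[L[5],0,0]; Rm=Rm@rz(q[4]); p=p+Rm@[L[6],L[7],L[8]]
    Rm=Rm@ry(q[5]); p=p+Rm@[L[9],0,0]; Rm=Rm@rz(q[6]); p=p+Rm@[0,0,L[10]]
    return Rm@C,p
L0=np.array([.33,0,0,.35,0,0,0,0,.35,0,.1])
def fit(D,w=1e-3):
    f=lambda L:np.concatenate([fk(q,L)[1]-p for q,p,t in D])
    r=least_squares(lambda L:np.r_[f(L),w*(L-L0)],L0); return r.x,np.abs(f(r.x)).max()
if __name__=="__main__":
    from kin import D
    for w in (1e-2,3e-3,1e-3,1e-4): print(w,[a.round(4) for a in fit(D,w)])
E
python3 kin2.py
```

```text
0.01 [array([ 0.3574,  0.0054, -0.0007,  0.5826, -0.0527,  0.0459, -0.0609,
        0.0039,  0.3401,  0.0251,  0.1978]), np.float64(0.0006)]
0.003 [array([ 0.42  ,  0.0007,  0.0036,  0.582 , -0.0484,  0.0312, -0.0467,
        0.0007,  0.3435,  0.0267,  0.256 ]), np.float64(0.0004)]
0.001 [array([ 4.427e-01,  2.000e-04,  3.600e-03,  5.804e-01, -4.570e-02,
        2.650e-02, -4.050e-02, -1.600e-03,  3.441e-01,  2.490e-02,
        2.761e-01]), np.float64(0.0004)]
0.0001 [array([ 4.463e-01,  1.000e-04,  3.600e-03,  5.801e-01, -4.520e-02,
        2.580e-02, -3.950e-02, -2.000e-03,  3.441e-01,  2.460e-02,
        2.793e-01]), np.float64(0.0004)]
```

```bash
cat > plan.py <<'E'
from kin2 import *
from kin import D
lo=np.array([-3.01,-.46,-1.47,.13,-1,.04,-2.66]);hi=np.array([3.01,2.08,1.51,2.56,4.14,2.09,2.66])
rng=np.random.default_rng(0)
def ik(p,x,L,zdir=None,n=30):
    best=[]
    for i in range(n):
        q0=rng.uniform(lo,hi)
        def f(q):
            Rm,pp=fk(q,L); e=[(pp-p)*5,Rm[:,0]-x]
            if zdir is not None: e.append([Rm[:,2]@zdir])
            return np.concatenate([np.ravel(a) for a in e])
        r=least_squares(f,q0,bounds=(lo+.03,hi-.03),max_nfev=80)
        if np.abs(r.fun).max()<1e-3: best.append(r.x)
    return best
if __name__=="__main__":
    np.set_printoptions(precision=2,suppress=True)
    for w in (1e-2,1e-4):
        L,_=fit(D,w)
        for a in (0,20,40,60):
            x=np.array([.05*np.cos(np.radians(a)),-np.cos(np.radians(a)),-np.sin(np.radians(a))]);x/=np.linalg.norm(x)
            tip=np.array([.585,-.11,.10]); 
            for z in (.0,.155):
                b=ik(tip-x*.166+[0,0,z],x,L)
                print(w,a,z,len(b)); 
                for q in b[:4]: print("   ",q)
E
python3 plan.py
```

```text
Traceback (most recent call last):
  File "plan.py", line 24, in <module>
    b=ik(tip-x*.166+[0,0,z],x,L)
  File "plan.py", line 13, in ik
    r=least_squares(f,q0,bounds=(lo+.03,hi-.03),max_nfev=80)
ValueError: Initial guess is outside of provided bounds
```

```bash
sed -i 's/rng.uniform(lo,hi)/rng.uniform(lo+.05,hi-.05)/' plan.py; python3 plan.py
```

```text
0.01 0 0.0 24
    [-0.17  1.53 -0.45  1.42  1.51  2.03  0.56]
    [-0.59  1.5   0.32  1.49  1.    1.37 -2.46]
    [-0.52  1.48  0.2   1.48  1.09  1.48  2.51]
    [-0.89  1.76  0.97  1.55  0.34  0.91  0.13]
0.01 0 0.155 28
    [-0.34  1.22 -0.13  1.61  1.29  1.78  0.5 ]
    [-0.67  1.27  0.49  1.65  0.98  1.3  -2.24]
    [-0.31  1.22 -0.18  1.61  1.31  1.82  0.43]
    [-0.45  1.21  0.07  1.62  1.2   1.62  1.61]
0.01 20 0.0 25
    [-0.31  1.26 -0.14  1.62  1.23  1.43  0.9 ]
    [-0.32  1.26 -0.13  1.62  1.23  1.43  0.45]
    [-0.45  1.26  0.11  1.63  1.09  1.23  1.51]
    [-0.9   1.6   1.05  1.71 -0.01  0.63 -0.13]
0.01 20 0.155 25
    [-0.07  1.09 -0.6   1.65  1.36  1.85 -0.77]
    [-0.53  1.02  0.27  1.69  0.99  1.22 -0.26]
    [-0.75  1.12  0.7   1.72  0.7   0.93  1.52]
    [-0.44  1.    0.09  1.69  1.08  1.34 -2.6 ]
0.01 40 0.0 19
    [-0.15  1.08 -0.28  1.72  1.22  1.21  2.13]
    [-0.03  1.13 -0.51  1.71  1.32  1.39 -0.9 ]
    [-0.21  1.07 -0.17  1.73  1.17  1.13 -1.51]
    [-0.14  1.08 -0.29  1.72  1.23  1.22  1.08]
0.01 40 0.155 19
    [ 0.06  0.91 -0.69  1.68  1.23  1.59 -1.22
[... 1539 characters left out ...]
7   1.21  1.32 -0.35]
    [-0.23  1.14 -0.35  1.7   1.19  1.28 -0.56]
0.0001 40 0.155 17
    [-0.28  0.88 -0.26  1.71  1.01  1.32 -0.62]
    [-0.35  0.87 -0.13  1.71  0.95  1.24 -2.5 ]
    [-0.85  1.07  0.87  1.73  0.17  0.77  1.46]
    [-0.25  0.89 -0.31  1.7   1.03  1.35 -0.74]
0.0001 60 0.0 14
    [ 0.09  1.   -0.61  1.8   1.21  1.12 -0.97]
    [ 0.2   1.09 -0.85  1.79  1.31  1.33  0.83]
    [-0.07  0.94 -0.31  1.81  1.07  0.91  2.24]
    [-0.18  0.93 -0.12  1.81  0.94  0.78 -0.51]
0.0001 60 0.155 14
    [ 0.17  0.79 -0.75  1.72  1.03  1.32 -1.98]
    [-0.47  0.74  0.39  1.74  0.36  0.8   1.79]
    [-0.67  0.86  0.8   1.74 -0.08  0.74 -1.06]
    [-0.28  0.7   0.05  1.73  0.62  0.92  0.16]
```

>>> {"method": "carry_out", "body": {"targets": "1 0 -14 -40 0; 1 0 -14 -40 0; 1 0 -12 -35 0; 1 0 -38 14 0; 1 0 -38 14 0; 1 0 -38 14 0; 1 0 -38 14 0; 1 0 -38 14 0; 1 0 -38 14 0"}}

```text
clock: 2.73
tool_pos: [-0.0104, 0.1851, 0.4416]
eef_rot: [0.074, 0.699, -0.158, 0.693]
contact_force: [1.0, -0.7, 0.1]
opening: 0.999
```

```bash
python3 st.py
```

```text
2.7333 [-0.648  0.257 -1.449  2.56   0.283  0.657 -1.097] [-0.01   0.185  0.442] [ 1.002 -0.674  0.058] 0.9989983442374383
[[-0.028  0.322  0.946]
 [-0.116  0.939 -0.323]
 [-0.993 -0.119  0.011]]
```

```bash
cat > wp.py <<'E'
from h import *
import sys
# args: waypoints x,y,z ; prints per-leg rows
s=r.get_state(); Rm=R.from_quat(s["eef_rot"]).as_matrix(); p=s["tool_pos"]
step=float(sys.argv[1])
for a in sys.argv[2:]:
    w=np.array([float(v) for v in a.split(",")]); t=Rm.T@(w-p)*1000; n=int(np.ceil(np.abs(t).max()/step)); print(a,n,"x",(t/n).round(0)); p=w
E
python3 wp.py 38 .12,.27,.45 .27,.15,.45 .29,0,.45 .22,-.2,.45 .05,-.4,.45 0,-.65,.45
```

```text
.12,.27,.45 4 x [-5. 30. 24.]
.27,.15,.45 5 x [  2. -13.  36.]
.29,0,.45 4 x [  4. -34.  17.]
.22,-.2,.45 6 x [  4. -35.  -0.]
.05,-.4,.45 7 x [  4. -35. -14.]
0,-.65,.45 7 x [  4. -36.   5.]
```

>>> {"method": "carry_out", "body": {"targets": "1 -5 30 24 0; 1 -5 30 24 0; 1 -5 30 24 0; 1 -5 30 24 0; 1 2 -13 36 0; 1 2 -13 36 0; 1 2 -13 36 0; 1 2 -13 36 0; 1 2 -13 36 0; 1 0 0 0 0"}}

```text
clock: 3.57
tool_pos: [0.2727, 0.1429, 0.4471]
eef_rot: [0.079, 0.698, -0.165, 0.692]
contact_force: [-0.4, 0.9, -0.9]
opening: 1.001
```

```bash
python3 st.py;python3 wp.py 38 .29,0,.45 .22,-.2,.45 .05,-.4,.45 0,-.65,.45; python3 - <<'E'
from h import *
p,d=eyes.snapshot("scene"); cv2.imwrite("pics/scene1.png",p)
E
```

```text
3.5667 [ 0.26   0.483 -1.361  2.297  0.618  0.969 -0.297] [0.273 0.143 0.447] [-0.382  0.862 -0.875] 1.000526272850142
[[-0.03   0.339  0.94 ]
 [-0.118  0.933 -0.34 ]
 [-0.993 -0.121  0.012]]
.29,0,.45 4 x [  3. -32.  16.]
.22,-.2,.45 6 x [  4. -35.   0.]
.05,-.4,.45 7 x [  4. -35. -13.]
0,-.65,.45 7 x [  4. -36.   5.]
```

View pics/scene1.png

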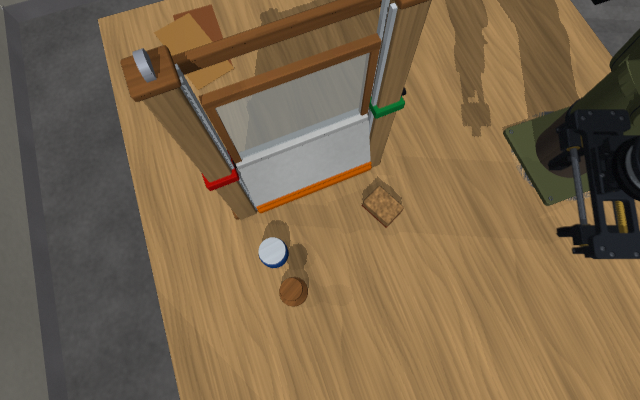

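>>> {"method": "carry_out", "body": {"targets": "1 3 -32 16 0; 1 3 -32 16 0; 1 3 -32 16 0; 1 3 -32 16 0; 1 4 -35 0 0; 1 4 -35 0 0; 1 4 -35 0 0; 1 4 -35 0 0; 1 4 -35 0 0; 1 4 -35 0 0"}}

```text
clock: 4.45
tool_pos: [0.2174, -0.1937, 0.4521]
eef_rot: [0.076, 0.699, -0.157, 0.693]
contact_force: [0.5, 0.8, -0.2]
opening: 1.004
```

```bash
python3 st.py;python3 wp.py 38 .05,-.4,.45 0,-.65,.45; python3 - <<'E'
from h import *
p,d=eyes.snapshot("wrist"); cv2.imwrite("pics/wrist2.png",p)
E
```

```text
4.45 [ 1.535  0.418 -1.43   2.372  0.723  0.867  0.83 ] [ 0.217 -0.194  0.452] [ 0.533  0.824 -0.223] 1.004123884823817
[[-0.027  0.324  0.946]
 [-0.113  0.939 -0.325]
 [-0.993 -0.115  0.011]]
.05,-.4,.45 7 x [  4. -35. -13.]
0,-.65,.45 7 x [  4. -36.   5.]
```

View pics/wrist2.png

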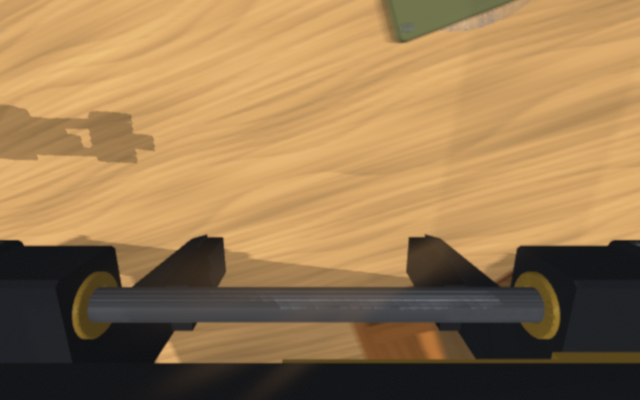

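>>> {"method": "carry_out", "body": {"targets": "1 4 -35 -13 0; 1 4 -35 -13 0; 1 4 -35 -13 0; 1 4 -35 -13 0; 1 4 -35 -13 0; 1 4 -35 -13 0; 1 4 -35 -13 0; 1 4 -36 5 0; 1 4 -36 5 0; 1 4 -36 5 0; 1 4 -36 5 0; 1 4 -36 5 0; 1 4 -36 5 0; 1 4 -36 5 0"}}

```text
clock: 5.67
tool_pos: [0.0044, -0.6489, 0.4516]
eef_rot: [0.076, 0.699, -0.156, 0.693]
contact_force: [0.4, -0.5, -0.0]
opening: 0.996
```

```bash
python3 st.py;python3 wp.py 38  0,-.72,.25; python3 - <<'E'
from h import *
p,d=eyes.snapshot("wrist"); cv2.imwrite("pics/wrist3.png",p)
E
```

```text
5.6667 [ 2.045  0.903 -1.236  1.462  0.956  1.324  1.991] [ 0.004 -0.649  0.452] [ 0.411 -0.469 -0.012] 0.9955447994580892
[[-0.027  0.322  0.946]
 [-0.11   0.94  -0.323]
 [-0.994 -0.112  0.01 ]]
0,-.72,.25 6 x [35. -8.  3.]
```

View pics/wrist3.png

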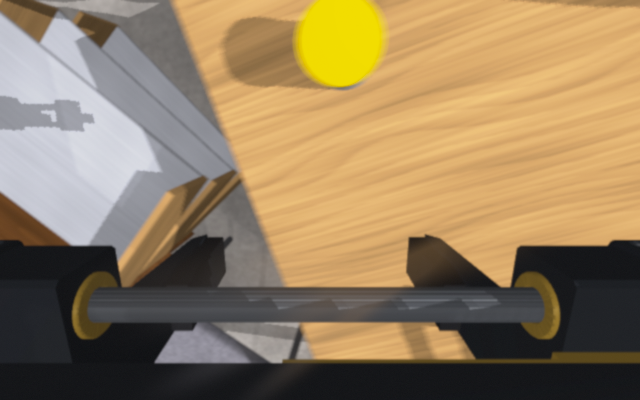

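```bash
python3 - <<'E'
from h import *
K,W,T=cam("wrist"); p,d=eyes.snapshot("wrist"); P=cloud(d,K,W)
np.set_printoptions(precision=2,suppress=True)
for u,v in [(340,40),(340,85),(260,50),(200,60),(260,220),(40,60),(150,110),(60,30),(200,180),(160,230),(20,230),(220,345),(500,200),(100,10)]: print(u,v,P[v,u])
E
```

```text
340 40 [-0.12 -0.63  0.1 ]
340 85 [-0.09 -0.64  0.04]
260 50 [-0.17 -0.73 -0.  ]
200 60 [-0.39 -1.1  -0.75]
260 220 [ 0.22 -1.11 -0.75]
40 60 [-0.4  -1.28 -0.3 ]
150 110 [-0.25 -1.2  -0.5 ]
60 30 [-0.54 -1.36 -0.51]
200 180 [-0.03 -1.01 -0.26]
160 230 [ 0.04 -1.09 -0.17]
20 230 [-0.06 -1.49 -0.23]
220 345 [ 0.4  -1.16 -0.28]
500 200 [ 0.11 -0.5  -0.  ]
100 10 [-0.67 -1.37 -0.75]
```

>>> {"method": "carry_out", "body": {"targets": "1 20 -36 18 0; 1 20 -36 18 0; 1 20 -36 18 0; 1 20 -38 13 0; 1 10 -38 13 0; 1 5 -38 13 0; 1 5 -38 13 0; 1 5 -38 13 0; 1 5 -38 13 0; 1 5 -38 13 0; 1 5 -38 13 0; 1 5 -38 13 0"}}

```text
clock: 6.77
tool_pos: [0.0286, -0.9273, 0.3726]
eef_rot: [0.033, 0.686, -0.211, 0.695]
contact_force: [-0.9, -0.3, -0.0]
opening: 0.996
```

```bash
python3 st.py
```

```text
6.7667 [ 1.527  1.311 -0.759  0.14   0.804  1.485  2.653] [ 0.029 -0.927  0.373] [-0.887 -0.274 -0.004] 0.9960271609899425
[[-0.031  0.339  0.94 ]
 [-0.247  0.909 -0.335]
 [-0.968 -0.243  0.056]]
```

>>> {"method": "carry_out", "body": {"targets": "1 5 -37 14 0.1; 1 5 -36 17 0.1; 1 5 -34 21 0.1; 1 5 -32 24 0.1; 1 5 -29 27 0.1; 1 5 -26 30 0.1; 1 5 -23 32 0.1; 1 5 -20 35 0.1; 1 5 -16 36 0.1; 1 5 -12 38 0.1; 1 5 -9 39 0.1; 1 5 -5 40 0.1"}}

```text
clock: 7.77
tool_pos: [0.1021, -0.9564, 0.3682]
eef_rot: [0.257, 0.482, -0.523, 0.654]
contact_force: [-1.0, -0.7, -0.1]
opening: 1.001
```

```bash
python3 st.py
```

```text
7.7667 [ 1.371  1.382  0.979  0.139 -0.909  1.232  1.848] [ 0.102 -0.956  0.368] [-1.047 -0.67  -0.073] 1.000817311802233
[[-0.013  0.932  0.362]
 [-0.436  0.32  -0.841]
 [-0.9   -0.169  0.402]]
```

>>> {"method": "carry_out", "body": {"targets": "1 17 -14 34 0.03; 1 17 -13 34 0.03; 1 17 -12 34 0.03; 1 18 -11 34 0.03; 1 18 -10 34 0.03; 1 18 -9 34 0.03; 1 19 -8 34 0.03; 1 20 -7 34 0.03; 1 20 -6 34 0.03; 1 21 -5 34 0.03; 1 22 -4 33 0.03; 1 22 -3 33 0.03"}}

```text
clock: 8.77
tool_pos: [0.0532, -1.0094, 0.332]
eef_rot: [0.28, 0.285, -0.642, 0.654]
contact_force: [0.3, 0.3, -0.8]
opening: 0.998
```

```bash
python3 st.py
```

```text
8.7667 [ 1.432  1.455  1.012  0.139 -1.001  0.865  1.567] [ 0.053 -1.009  0.332] [ 0.321  0.257 -0.782] 0.9980597096544273
[[ 0.012  1.     0.013]
 [-0.68   0.018 -0.733]
 [-0.733  0.     0.68 ]]
```

>>> {"method": "carry_out", "body": {"targets": "1 -5 0 41 0; 1 -5 0 41 0; 1 -5 0 41 0; 1 -5 0 41 0; 1 -5 0 41 0; 1 -5 0 41 0; 1 -5 0 41 0; 1 -5 0 41 0; 1 -5 0 41 0; 1 -5 0 41 0; 1 -5 0 41 0; 1 -5 0 41 0; 1 0 0 41 0; 1 0 0 41 0; 1 0 0 41 0; 1 0 0 41 0"}}

```text
clock: 10.1
tool_pos: [0.0354, -0.9371, 0.7015]
eef_rot: [0.178, 0.179, -0.675, 0.693]
contact_force: [0.3, -0.3, 0.0]
opening: 1.002
```

```bash
python3 st.py
```

```text
10.1 [ 1.439  1.071  1.026  0.136 -0.994  0.937  1.591] [ 0.035 -0.937  0.701] [ 0.312 -0.326  0.022] 1.0015889386951862
[[ 0.023  1.     0.008]
 [-0.872  0.024 -0.489]
 [-0.489  0.005  0.872]]
```

>>> {"method": "carry_out", "body": {"targets": "1 0 0 41 0; 1 0 0 41 0; 1 0 0 41 0; 1 0 0 41 0; 1 0 0 41 0; 1 0 0 41 0; 1 0 0 41 0; 1 0 0 41 0; 1 0 0 41 0; 1 0 0 41 0; 1 0 0 41 0; 1 0 0 41 0; 1 0 0 41 0"}}

```text
clock: 11.18
tool_pos: [0.0265, -0.8159, 0.9321]
eef_rot: [0.084, 0.083, -0.692, 0.712]
contact_force: [1.1, -0.7, -0.3]
opening: 1.004
```

```bash
python3 st.py
```

```text
11.1833 [ 1.427  0.811  1.027  0.136 -0.971  0.921  1.599] [ 0.027 -0.816  0.932] [ 1.146 -0.718 -0.314] 1.0036361230777269
[[ 0.028  1.     0.001]
 [-0.972  0.028 -0.235]
 [-0.235  0.006  0.972]]
```

>>> {"method": "carry_out", "body": {"targets": "1 0 0 41 0; 1 0 0 41 0; 1 0 0 41 0; 1 0 0 41 0; 1 0 0 41 0; 1 0 0 41 0; 1 0 0 41 0; 1 0 0 41 0"}}

```text
clock: 11.85
tool_pos: [0.0212, -0.7113, 1.0566]
eef_rot: [0.027, 0.023, -0.696, 0.717]
contact_force: [1.4, -0.2, 0.6]
opening: 1.002
```

```bash
python3 st.py; cat >> kin.py <<'E'
E
python3 - <<'E'
from kin2 import *
from kin import D
D=D+[([.26,.483,-1.361,2.297,.618,.969,-.297],[.2727,.1429,.4471],0),([2.045,.903,-1.236,1.462,.956,1.324,1.991],[.0044,-.6489,.4516],0),
([1.371,1.382,.979,.139,-.909,1.232,1.848],[.1021,-.9564,.3682],0),([1.432,1.455,1.012,.139,-1.001,.865,1.567],[.0532,-1.0094,.332],0),
([1.439,1.071,1.026,.136,-.994,.937,1.591],[.0354,-.9371,.7015],0),([1.427,.811,1.027,.136,-.971,.921,1.599],[.0265,-.8159,.9321],0)]
L,e=fit(D,1e-5); print(L.round(4),e); np.save("L.npy",L)
E
```

```text
11.85 [ 1.408  0.648  1.028  0.136 -0.946  0.916  1.6  ] [ 0.021 -0.711  1.057] [ 1.435 -0.238  0.551] 1.001716101949395
[[ 0.029  1.    -0.004]
 [-0.997  0.029 -0.07 ]
 [-0.07   0.006  0.998]]
[ 0.339   0.0041 -0.0121  0.5708 -0.0289  0.0203 -0.0219 -0.0134  0.337
  0.003   0.1706] 0.009340002097915523
```

```bash
cat > sim.py <<'E'
from kin2 import *
import sys
L=np.load("L.npy")
lo=np.array([-3.01,-.46,-1.47,.13,-1,.04,-2.66]);hi=np.array([3.01,2.08,1.51,2.56,4.14,2.09,2.66])
def jac(q):
    R0,p0=fk(q,L); J=np.zeros((6,7))
    for i in range(7):
        dq=np.array(q,float); dq[i]+=1e-5; R1,p1=fk(dq,L)
        J[:3,i]=(p1-p0)/1e-5; J[3:,i]=R.from_matrix(R1@R0.T).as_rotvec()/1e-5
    return J,R0,p0
def track(q,wps,Rt=None,step=.035,verb=True):
    q=np.array(q,float); _,R0,p0=jac(q); Rt=R0 if Rt is None else Rt; p=p0
    for w in wps:
        w=np.array(w); n=int(np.ceil(np.linalg.norm(w-p)/step)); a=p
        for k in range(1,n+1):
            tgt=a+(w-a)*k/n
            for _ in range(20):
                J,Rc,pc=jac(q); e=np.r_[tgt-pc,.3*R.from_matrix(Rt@Rc.T).as_rotvec()]; J[3:]*=.3
                q=np.clip(q+np.linalg.solve(J.T@J+1e-4*np.eye(7),J.T@e),lo,hi)
        p=w; 
        if verb: print(w,q.round(2),"err",np.abs(e[:3]).max().round(3),np.abs(e[3:]).max().round(3)/.3)
    return q
if __name__=="__main__":
    q=[1.408,.648,1.028,.136,-.946,.916,1.6]
    print(fk(q,L)[1])
    for path in ([(.1,-.6,.9),(.3,-.35,.8),(.45,0,.75),(.5,.25,.7),(.585,.25,.4),(.585,.25,.1),(.585,.05,.1),(.585,.05,.25),(.585,.3,.25)],
                 [(.1,-.55,.7),(.3,-.3,.7),(.35,.1,.7),(.45,.3,.6),(.585,.25,.4),(.585,.25,.1),(.585,.05,.1),(.585,.05,.25)]):
        track(q,path); print()
E
python3 sim.py
```

```text
[ 0.02006241 -0.70735668  1.05531314]
[ 0.1 -0.6  0.9] [ 0.57  0.38  1.17  1.29 -0.93  0.23  2.14] err 0.0 0.0
[ 0.3  -0.35  0.8 ] [-0.61  0.64  1.51  1.91  0.12  0.06  0.87] err 0.154 0.3933333333333333
[0.45 0.   0.75] [-1.1   0.6   1.36  1.65  0.97  1.19 -0.18] err 0.0 0.0
[0.5  0.25 0.7 ] [-1.17  0.88  1.23  1.25  0.69  1.6  -0.06] err 0.0 0.0
[0.585 0.25  0.4  ] [-1.04  1.26  1.04  1.37  0.46  1.38 -0.42] err 0.0 0.0
[0.585 0.25  0.1  ] [-0.99  1.66  0.88  1.24  0.26  1.33 -0.69] err 0.0 0.0
[0.585 0.05  0.1  ] [-0.84  1.7   0.97  1.58  0.35  0.85 -0.77] err 0.0 0.0
[0.585 0.05  0.25 ] [-0.86  1.48  1.07  1.7   0.45  0.82 -0.65] err 0.0 0.0
[0.585 0.3   0.25 ] [-1.05  1.48  0.97  1.25  0.31  1.44 -0.53] err 0.0 0.0

[ 0.1  -0.55  0.7 ] [ 2.38  0.25 -1.47  1.95 -1.    0.04  2.66] err 0.104 0.7166666666666667
[ 0.3 -0.3  0.7] [ 0.19  0.11  0.24  2.06  1.76  1.14 -0.63] err 0.0 0.0
[0.35 0.1  0.7 ] [-0.63  0.29 -0.09  1.85  1.11  2.09 -0.73] err 0.002 0.01
[0.45 0.3  0.6 ] [-0.93  0.71  0.19  1.43  0.96  2.09 -0.71] err 0.0 0.0
[0.585 0.25  0.4  ] [-0.73  1.02  0.18  1.36  0.97  1.82 -0.87] err 0.0 0.0
[0.585 0.25  0.1  ] [-0.71  1.47  0.14  1.24  0.88  1.67 -1.16] err 0.0 0.0
[0.585 0.05  0.1  ] [-0.51  1.43  0.23  1.57  1.08  1.36 -1.35] err 0.0 0.0
[0.585 0.05  0.25 ] [-0.52  1.18  0.26  1.69  1.1   1.4  -1.22] err 0.0 0.0
```

```bash
cat > s2.py <<'E'
from sim import *
import itertools
q0=[1.408,.648,1.028,.136,-.946,.916,1.6]
def run(wps):
    q=np.array(q0); _,Rt,p=jac(q); worst=0; j6=9; tr=[]
    for w in wps:
        w=np.array(w); n=int(np.ceil(np.linalg.norm(w-p)/.035)); a=p
        for k in range(1,n+1):
            t=a+(w-a)*k/n
            for _ in range(6):
                J,Rc,pc=jac(q); e=np.r_[t-pc,.3*R.from_matrix(Rt@Rc.T).as_rotvec()]; J[3:]*=.3
                q=np.clip(q+np.linalg.solve(J.T@J+1e-4*np.eye(7),J.T@e),lo,hi)
            worst=max(worst,np.abs(e).max()); j6=min(j6,q[5])
        p=w; tr.append(q.round(2))
    return worst,j6,tr
end=[(.5,.3,.7),(.585,.25,.4),(.585,.25,.1),(.585,.05,.1),(.585,.05,.25)]
res=[]
for a in [(.2,-.55,1.05),(.1,-.45,1.1),(.3,-.5,1.0),(.4,-.5,.9),(.02,-.5,1.15),(-.2,-.5,1.1)]:
  for b in [(.45,-.2,.95),(.3,-.1,1.1),(.55,-.2,.8),(.2,.1,1.15),(.4,.2,1.0),(-.1,-.1,1.1),(.2,0,1.0)]:
    for c in [(.5,.2,.9),(.3,.4,1.0),(.6,.1,.8)]:
      res.append((run([a,b,c]+end),a,b,c))
res.sort(key=lambda t:t[0][0])
for t in res[:6]: print(t[0][0],t[0][1],t[1:]); 
for x in res[0][0][2]: print(x)
E
python3 s2.py
```

```text
0.02014347770888342 0.5945246774342845 ((-0.2, -0.5, 1.1), (0.45, -0.2, 0.95), (0.6, 0.1, 0.8))
0.020684973290034908 0.4902867503135309 ((-0.2, -0.5, 1.1), (0.55, -0.2, 0.8), (0.6, 0.1, 0.8))
0.023912864635741365 0.4902867503135309 ((-0.2, -0.5, 1.1), (0.55, -0.2, 0.8), (0.5, 0.2, 0.9))
0.02599203827742343 0.7393800804443685 ((-0.2, -0.5, 1.1), (0.3, -0.1, 1.1), (0.6, 0.1, 0.8))
0.02708024073531626 0.5945246774342845 ((-0.2, -0.5, 1.1), (0.45, -0.2, 0.95), (0.5, 0.2, 0.9))
0.027782609564923788 0.5864144890334234 ((0.3, -0.5, 1.0), (0.3, -0.1, 1.1), (0.5, 0.2, 0.9))
[ 1.72  0.29  0.63  0.57 -1.    1.    2.1 ]
[ 0.46  0.25 -0.65  1.13  1.68  1.68  0.22]
[-0.28  0.62 -0.38  0.94  1.73  2.09 -0.  ]
[-0.91  0.7   0.3   1.12  1.14  2.09 -0.32]
[-0.76  1.03  0.24  1.36  0.94  1.79 -0.85]
[-0.74  1.48  0.19  1.24  0.84  1.64 -1.14]
[-0.54  1.44  0.28  1.57  1.04  1.32 -1.32]
[-0.55  1.19  0.32  1.69  1.08  1.36 -1.19]
```

```bash
python3 wp.py 32 .3,-.5,1.0 .3,-.1,1.1 .5,.2,.9
```

```text
.3,-.5,1.0 9 x [-22.  32.  -8.]
.3,-.1,1.1 13 x [-31.   1.   6.]
.5,.2,.9 9 x [-31.  23. -25.]
```

>>> {"method": "carry_out", "body": {"targets": "1 -22 32 -8 0; 1 -22 32 -8 0; 1 -22 32 -8 0; 1 -22 32 -8 0; 1 -22 32 -8 0; 1 -22 32 -8 0; 1 -22 32 -8 0; 1 -22 32 -8 0; 1 -22 32 -8 0"}}

```text
clock: 12.6
tool_pos: [0.2824, -0.5215, 1.0074]
eef_rot: [0.026, 0.021, -0.696, 0.717]
contact_force: [-0.7, -0.8, -1.2]
opening: 1.0
```

```bash
python3 st.py;python3 wp.py 28 .3,-.1,1.1 .5,.2,.9
```

```text
12.6 [ 0.169  0.472  1.501  0.999 -0.262  0.556  1.321] [ 0.282 -0.522  1.007] [-0.654 -0.777 -1.192] 0.9995982935060241
[[ 0.03   1.    -0.005]
 [-0.997  0.029 -0.066]
 [-0.066  0.007  0.998]]
.3,-.1,1.1 16 x [-27.   2.   4.]
.5,.2,.9 11 x [-25.  19. -20.]
```

>>> {"method": "carry_out", "body": {"targets": "1 -27 2 5 0; 1 -27 2 5 0; 1 -27 2 5 0; 1 -27 2 5 0; 1 -27 2 5 0; 1 -27 2 5 0; 1 -27 2 5 0; 1 -27 2 5 0"}}

```text
clock: 13.27
tool_pos: [0.2901, -0.3257, 1.058]
eef_rot: [0.026, 0.024, -0.695, 0.718]
contact_force: [0.5, 1.2, 0.1]
opening: 1.003
```

```bash
python3 st.py;python3 wp.py 28 .3,-.1,1.1 .5,.2,.9
```

```text
13.2667 [-0.867  0.09   1.506  1.085  1.083  1.064  0.597] [ 0.29  -0.326  1.058] [0.491 1.18  0.141] 1.0034875505593257
[[ 0.032  0.999 -0.002]
 [-0.997  0.032 -0.07 ]
 [-0.07   0.004  0.998]]
.3,-.1,1.1 9 x [-25.   2.   3.]
.5,.2,.9 10 x [-28.  21. -22.]
```

>>> {"method": "carry_out", "body": {"targets": "1 -27 2 3 0; 1 -27 2 3 0; 1 -27 2 3 0; 1 -27 2 3 0; 1 -27 2 3 0; 1 -27 2 3 0; 1 -27 2 3 0; 1 -27 2 3 0; 1 -28 21 -22 0; 1 -28 21 -22 0; 1 -28 21 -22 0; 1 -28 21 -22 0; 1 -28 21 -22 0"}}

```text
clock: 14.35
tool_pos: [0.4021, 0.0144, 0.9916]
eef_rot: [0.023, 0.033, -0.695, 0.718]
contact_force: [1.1, 0.5, 0.7]
opening: 0.996
```

```bash
python3 st.py;python3 wp.py 32 .5,.25,.85 .58,.25,.35
```

```text
14.35 [-1.08   0.227  0.849  1.11   1.396  1.848  0.309] [0.402 0.014 0.992] [1.134 0.482 0.686] 0.995538701646521
[[ 0.032  0.999  0.016]
 [-0.996  0.034 -0.079]
 [-0.079 -0.014  0.997]]
.5,.25,.85 7 x [-31.  15. -23.]
.58,.25,.35 16 x [  3.   5. -31.]
```

```bash
python3 wp.py 36 .5,.14,.82 .585,.2,.5 .585,.2,.2
```

```text
.5,.14,.82 5 x [-22.  21. -36.]
.585,.2,.5 9 x [ -4.  10. -36.]
.585,.2,.2 9 x [  3.   0. -33.]
```

>>> {"method": "carry_out", "body": {"targets": "1 -22 21 -36 0; 1 -22 21 -36 0; 1 -22 21 -36 0; 1 -22 21 -36 0; 1 -22 21 -36 0; 1 -4 10 -36 0; 1 -4 10 -36 0; 1 -4 10 -36 0; 1 -4 10 -36 0; 1 -4 10 -36 0; 1 -4 10 -36 0; 1 -4 10 -36 0; 1 -4 10 -36 0; 1 -4 10 -36 0"}}

```text
clock: 15.52
tool_pos: [0.5724, 0.1903, 0.5172]
eef_rot: [0.023, 0.033, -0.695, 0.718]
contact_force: [0.4, 1.0, 0.2]
opening: 0.995
```

```bash
python3 st.py; python3 - <<'E'
from h import *
p,d=eyes.snapshot("scene"); cv2.imwrite("pics/scene4.png",p); np.save("pics/scene4.npy",d)
K,W,_=cam("wrist"); print(W.tolist()); p,d=eyes.snapshot("wrist"); cv2.imwrite("pics/wrist4.png",p); np.save("pics/wrist4.npy",d)
E
```

```text
15.5167 [-0.922  0.865  0.619  1.49   0.877  1.618 -0.594] [0.572 0.19  0.517] [0.393 0.958 0.229] 0.9946836311886158
[[ 0.033  0.999  0.016]
 [-0.996  0.034 -0.079]
 [-0.079 -0.014  0.997]]
[[0.9989296239542812, 0.01872313536486816, 0.04229716998412033, 0.5726089329162741], [0.03820929412709727, 0.18137185074727633, -0.9826720213778426, 0.1777662646554108], [-0.026070217276918117, 0.9832363377940297, 0.1804623168767313, 0.44076306252614356], [0.0, 0.0, 0.0, 1.0]]
```

View pics/scene4.png

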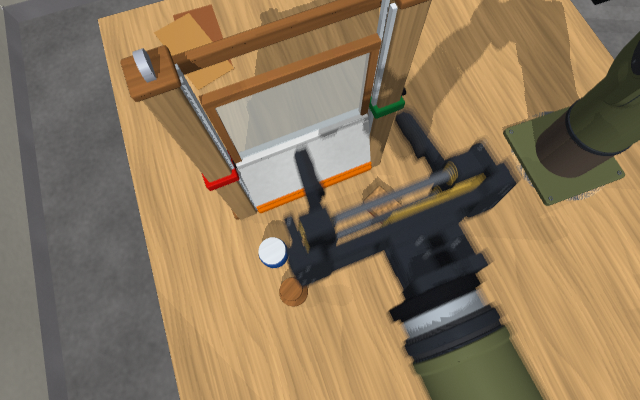

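View pics/wrist4.png

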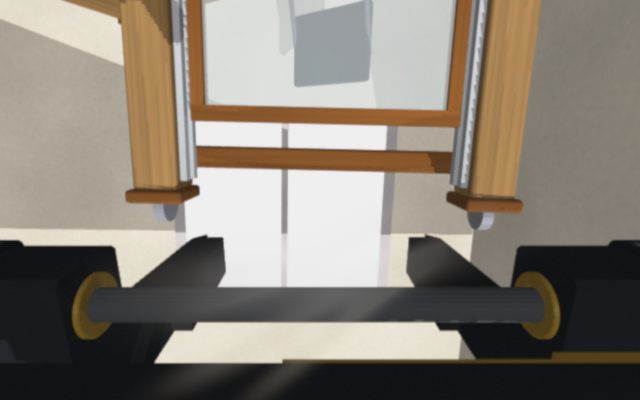

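```bash
python3 - <<'E'
from h import *
np.set_printoptions(precision=3,suppress=True)
p=cv2.imread("pics/scene0.png"); d=np.load("pics/scene0.npy"); K,W,_=cam("scene"); P=cloud(d,K,W)
for n,u,v in [("foot",293,287),("tin",273,250),("block",383,203),("block",365,207),("block",400,212),("block",385,188)]: print(n,P[v,u])
p=cv2.imread("pics/top0.png"); dt=np.load("pics/top0.npy"); Kt,Wt,_=cam("top"); Pt=cloud(dt,Kt,Wt)
for n,u,v in [("foot",259,178),("tin",302,173),("block",310,293),("green",371,300),("green",370,290),("lip",337,220),("lip",341,275),("lip",334,170)]: print("top",n,Pt[v,u])
for (nm,Q) in (("s",P),("t",Pt)):
  for n,(x,y) in dict(foot=(.69,.085),tin=(.70,0.01),block=(.46,0)).items():
    m=(abs(Q[...,0]-x)<.07)&(abs(Q[...,1]-y)<.06)&(Q[...,2]>.02)&(Q[...,2]<.09)&(Q[...,1]>-.06)
    q=Q[m]; print(nm,n,q.min(0),q.max(0))
# green top points
for f,Q in (("scene",P),("top",Pt)):
    im=cv2.imread(f"pics/{f}0.png"); h=cv2.cvtColor(im,cv2.COLOR_BGR2HSV); m=(h[...,0]>60)&(h[...,0]<85)&(h[...,1]>150)
    z=Q[m][:,2]; print(f,np.histogram(z,bins=np.arange(.25,.30,.002)))
    m=(h[...,0]>9)&(h[...,0]<17)&(h[...,1]>220)&(Q[...,1]<-.05)&(Q[...,2]>.09)
    q=Q[m]; print(np.histogram(q[:,2],bins=np.arange(.10,.16,.003)), np.percentile(q[:,1]-.0506*(q[:,0]-.589),[2,25,50,75,98]))
E
python3 - <<'E'
import cv2
p=cv2.imread("pics/scene0.png")
a=cv2.resize(p[130:230,220:420],None,fx=4,fy=4,interpolation=cv2.INTER_CUBIC); cv2.imwrite("pics/crop.png",a)
p=cv2.imread("pics/top0.png")
a=cv2.resize(p[140:330,240:440],None,fx=3,fy=3,interpolation=cv2.INTER_CUBIC); cv2.imwrite("pics/cropt.png",a)
E
```

```text
foot [0.694 0.084 0.074]
tin [ 0.71  -0.005  0.043]
block [ 0.452 -0.024  0.031]
block [ 0.488 -0.035  0.009]
block [0.42  0.004 0.013]
block [ 0.425 -0.064 -0.001]
top foot [0.69  0.082 0.077]
top tin [ 0.708 -0.006  0.047]
top block [ 0.454 -0.023  0.032]
top green [ 0.437 -0.115  0.338]
top green [ 0.452 -0.115  0.335]
top lip [ 0.591 -0.076  0.136]
top lip [ 0.486 -0.082  0.134]
top lip [ 0.69  -0.071  0.138]
s foot [0.67  0.057 0.021] [0.728 0.115 0.079]
s tin [ 0.675 -0.034  0.021] [0.743 0.07  0.078]
s block [ 0.414 -0.059  0.02 ] [0.491 0.022 0.037]
t foot [0.669 0.057 0.02 ] [0.723 0.114 0.081]
t tin [ 0.674 -0.034  0.02 ] [0.739 0.07  0.079]
t block [ 0.414 -0.06   0.024] [0.49  0.021 0.039]
scene (array([ 0,  0,  0,  0,  0,  0,  1, 12, 14, 27, 18, 24, 19, 28, 47, 93, 22,
        0,  0,  0,  0,  0,  0,  0]), array([0.25 , 0.252, 0.254, 0.256, 0.258, 0.26 , 0.262, 0.264, 0.266,
       0.268, 0.27 , 0.272, 0.274, 0.276, 0.278, 0.28 , 0.282, 0.284,
       0.286, 0.288, 0.29 , 0.292, 0.294, 0.296, 0.298]))
(array([  0,   0,   0,   0,   0,   0,   0,  16,  64,  70, 211, 251, 182,
[... 166 characters left out ...]
0.148, 0.151,
       0.154, 0.157])) [-0.079 -0.076 -0.073 -0.071 -0.069]
top (array([ 0,  0,  0,  0,  0,  0,  0,  0,  1,  5,  2,  4,  5, 12, 63, 97, 40,
        6,  0,  0,  0,  0,  0,  0]), array([0.25 , 0.252, 0.254, 0.256, 0.258, 0.26 , 0.262, 0.264, 0.266,
       0.268, 0.27 , 0.272, 0.274, 0.276, 0.278, 0.28 , 0.282, 0.284,
       0.286, 0.288, 0.29 , 0.292, 0.294, 0.296, 0.298]))
(array([  0,   0,   0,   0,   0,   0,   0,   0,   9,  33, 172, 220, 192,
        71,   2,   0,   0,   0,   0]), array([0.1  , 0.103, 0.106, 0.109, 0.112, 0.115, 0.118, 0.121, 0.124,
       0.127, 0.13 , 0.133, 0.136, 0.139, 0.142, 0.145, 0.148, 0.151,
       0.154, 0.157])) [-0.123 -0.078 -0.075 -0.072 -0.07 ]
```

View pics/crop.png

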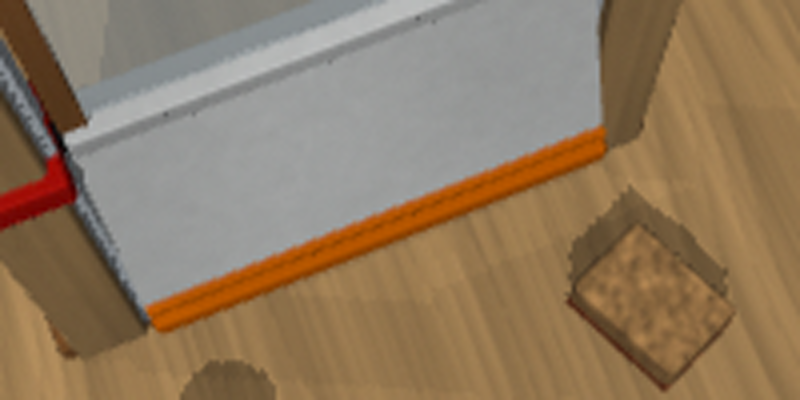

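View pics/cropt.png

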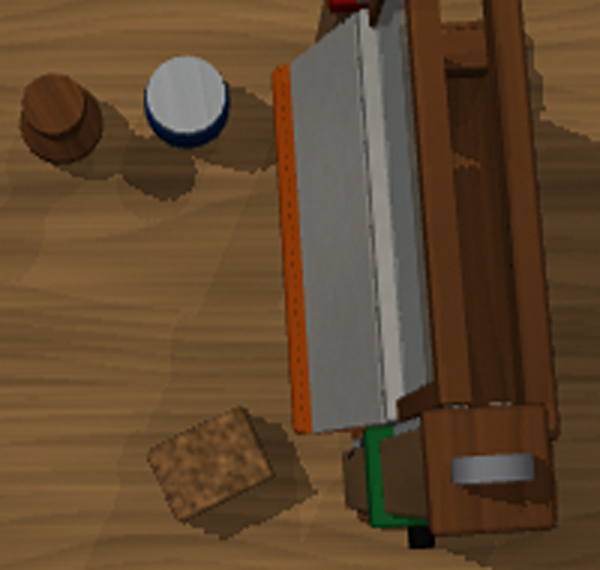

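```bash
python3 wp.py 34 .56,.2,.13 .56,.2,.105 .56,.048,.105
```

```text
.56,.2,.13 12 x [  2.  -0. -32.]
.56,.2,.105 1 x [  2.   1. -25.]
.56,.048,.105 5 x [30. -1.  2.]
```

>>> {"method": "carry_out", "body": {"targets": "1 2 -1 -32 0; 1 2 -1 -32 0; 1 2 0 -32 0; 1 2 -1 -32 0; 1 2 0 -32 0; 1 2 -1 -32 0; 1 2 0 -32 0; 1 2 0 -32 0; 1 2 0 -32 0; 1 2 0 -32 0; 1 2 0 -32 0; 1 2 0 -32 0; 1 2 0 -25 0; 1 0 0 0 0; 1 0 0 0 0"}}

```text
clock: 16.87
tool_pos: [0.5631, 0.196, 0.1107]
eef_rot: [0.022, 0.032, -0.695, 0.718]
contact_force: [-0.2, -0.5, 0.5]
opening: 1.002
```

```bash
python3 st.py; python3 wp.py 34 .56,.2,.105 .56,.048,.105;  python3 - <<'E'
from h import *
p,d=eyes.snapshot("scene"); cv2.imwrite("pics/scene5.png",p)
p,d=eyes.snapshot("wrist"); cv2.imwrite("pics/wrist5.png",p)
E
```

```text
16.8667 [-0.865  1.455  0.457  1.459  0.668  1.366 -1.059] [0.563 0.196 0.111] [-0.183 -0.544  0.508] 1.001858067236383
[[ 0.033  0.999  0.015]
 [-0.997  0.034 -0.076]
 [-0.077 -0.013  0.997]]
.56,.2,.105 1 x [-4. -3. -6.]
.56,.048,.105 5 x [30. -1.  2.]
```

View pics/scene5.png

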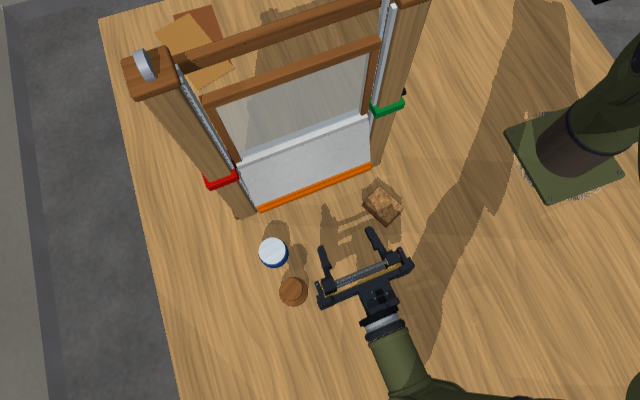

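View pics/wrist5.png

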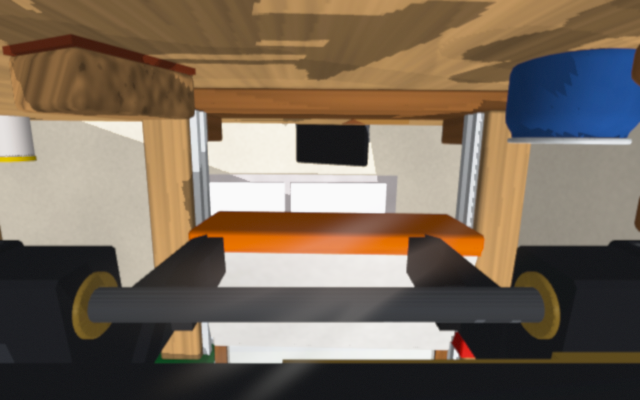

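```bash
python3 - <<'E'
from h import *
np.set_printoptions(precision=4,suppress=True)
K,W,_=cam("wrist"); p,d=eyes.snapshot("wrist"); P=cloud(d,K,W)
for v in range(212,254,3): print(v,P[v,320],p[v,320])
E
```

```text
212 [ 0.5808 -0.1448  0.117 ] [ 98 111 143]
215 [ 0.5801 -0.1302  0.1167] [  5  52 110]
218 [ 0.5796 -0.1194  0.1171] [  7  52 110]
221 [ 0.579  -0.1064  0.1168] [ 15  56 111]
224 [ 0.5785 -0.0954  0.1167] [ 27  61 114]
227 [ 0.5779 -0.0843  0.1163] [ 34  64 116]
230 [ 0.5776 -0.0772  0.1169] [ 44  71 123]
233 [ 0.5774 -0.0721  0.118 ] [ 54  91 163]
236 [ 0.5773 -0.0709  0.1201] [ 61 116 216]
239 [ 0.5774 -0.0721  0.123 ] [ 72 127 226]
242 [ 0.5774 -0.0709  0.1251] [ 81 132 228]
245 [ 0.5775 -0.0716  0.1278] [ 81 135 231]
248 [ 0.5775 -0.071   0.1302] [ 80 134 231]
251 [ 0.5778 -0.0765  0.1346] [ 82 135 228]
```

```bash
python3 wp.py 24 .56,.054,.102
```

```text
.56,.054,.102 6 x [24. -1.  0.]
```

>>> {"method": "carry_out", "body": {"targets": "1 24 -1 0 0; 1 24 -1 0 0; 1 24 -1 0 0; 1 24 -1 0 0; 1 24 -1 0 0; 1 24 -1 0 0; 1 0 0 0 0; 1 0 0 0 0"}}

```text
clock: 17.68
tool_pos: [0.5614, 0.0509, 0.1001]
eef_rot: [0.022, 0.032, -0.696, 0.717]
contact_force: [-0.2, -0.3, -0.4]
opening: 1.001
```

```bash
python3 st.py; python3 - <<'E'
from h import *
p,d=eyes.snapshot("scene"); cv2.imwrite("pics/scene6.png",cv2.resize(p[100:350,200:520],None,fx=2.4,fy=2.4))
K,W,_=cam("wrist"); p,d=eyes.snapshot("wrist"); cv2.imwrite("pics/wrist6.png",p)
E
```

```text
17.6833 [-0.734  1.484  0.534  1.664  0.813  1.09  -1.196] [0.561 0.051 0.1  ] [-0.244 -0.342 -0.356] 1.000849950892309
[[ 0.03   0.999  0.014]
 [-0.997  0.031 -0.076]
 [-0.076 -0.012  0.997]]
```

View pics/scene6.png

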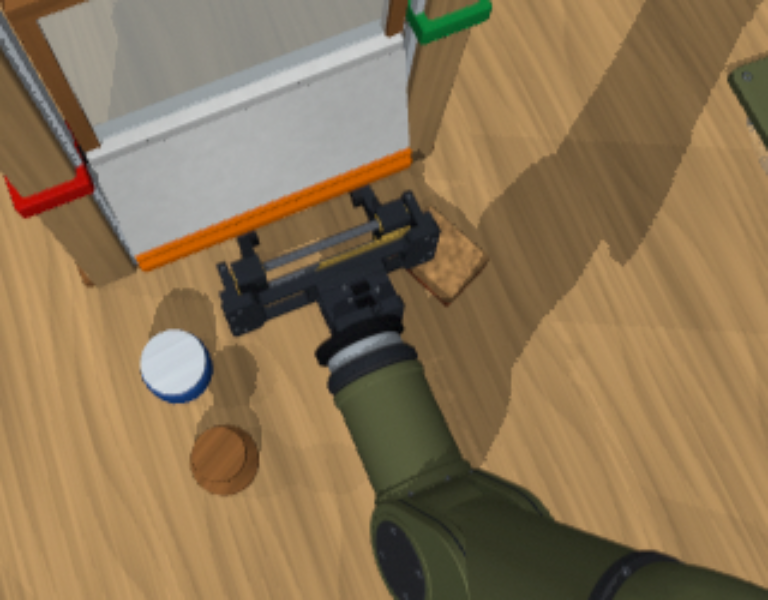

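View pics/wrist6.png

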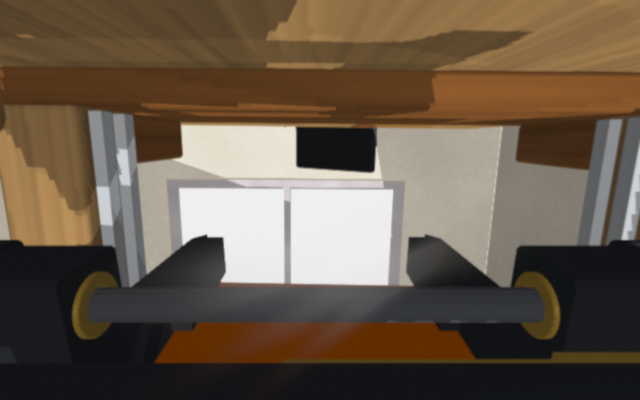

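>>> {"method": "carry_out", "body": {"targets": "1 0 0 5 0; 1 0 0 5 0; 1 0 0 5 0; 1 0 0 4 0; 1 0 0 4 0; 1 -1 0 6 0; 1 0 0 6 0; 1 -1 0 6 0; 1 0 0 6 0; 1 -1 0 6 0; 1 0 0 6 0; 1 -1 0 6 0; 1 0 0 6 0; 1 -1 0 6 0; 1 0 0 6 0"}}

```text
clock: 19.03
tool_pos: [0.5618, 0.0502, 0.1817]
eef_rot: [0.022, 0.033, -0.695, 0.718]
contact_force: [-1.6, 3.3, -4.1]
opening: 0.996
```

```bash
python3 st.py; cat > lvl.py <<'E'
from h import *
import sys
np.set_printoptions(precision=4,suppress=True)
n=sys.argv[1]
for c in ("scene","top"):
    p,d=eyes.snapshot(c); cv2.imwrite(f"pics/{c}{n}.png",p); np.save(f"pics/{c}{n}.npy",d); K,W,_=cam(c); Q=cloud(d,K,W)
    h=cv2.cvtColor(p,cv2.COLOR_BGR2HSV)
    g=(h[...,0]>60)&(h[...,0]<85)&(h[...,1]>150)&(d>0)
    o=(h[...,0]>9)&(h[...,0]<17)&(h[...,1]>220)&(Q[...,1]<-.05)&(Q[...,1]>-.09)&(Q[...,2]>.09)&(Q[...,0]>.47)&(Q[...,0]<.71)
    zo=Q[o][:,2]; zg=Q[g][:,2]; zg=zg[zg<.3]
    print(c,"lip",len(zo),np.percentile(zo,[2,50,80,90,95,98]),"green",np.percentile(zg,[2,50,80,90,95,98]))
E
python3 lvl.py 7
```

```text
19.0333 [-0.748  1.348  0.571  1.747  0.852  1.096 -1.14 ] [0.562 0.05  0.182] [-1.614  3.339 -4.117] 0.9964034063341055
[[ 0.031  0.999  0.017]
 [-0.997  0.032 -0.077]
 [-0.077 -0.014  0.997]]
scene lip 1048 [0.1881 0.1993 0.2028 0.2041 0.2047 0.2054] green [0.2652 0.2789 0.2813 0.2819 0.2822 0.283 ]
top lip 806 [0.1971 0.2027 0.2061 0.2069 0.2076 0.2084] green [0.2691 0.2807 0.2821 0.2827 0.2834 0.2838]
```

View pics/scene7.png

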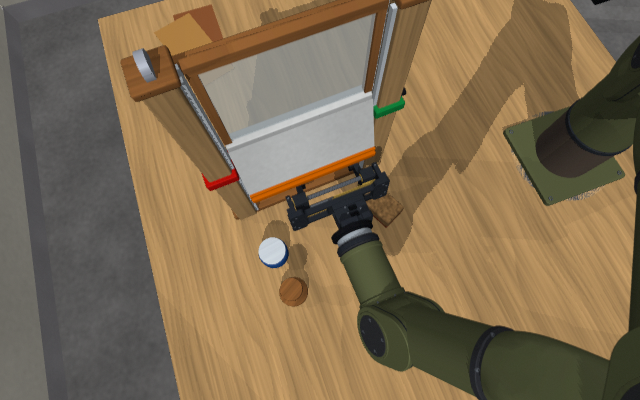

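```bash
cat > lv2.py <<'E'
from h import *
import sys
# edge-based: project lip model at candidate heights; measure height from top-strip points in frame coords
th=.0506; ey=np.array([np.cos(th),np.sin(th)]); ex=np.array([np.sin(th),-np.cos(th)])
def rep(n):
  for c in ("scene","top"):
    p=cv2.imread(f"pics/{c}{n}.png"); d=np.load(f"pics/{c}{n}.npy"); K,W,_=cam(c); Q=cloud(d,K,W)
    h=cv2.cvtColor(p,cv2.COLOR_BGR2HSV)
    o=(h[...,0]>8)&(h[...,0]<18)&(h[...,1]>200)&(d>0)&(Q[...,2]>.09)&(Q[...,0]>.47)&(Q[...,0]<.72)&(Q[...,1]<-.05)&(Q[...,1]>-.1)
    q=Q[o]; f=(q[:,:2]-[.589,-.072])@ex*1000
    out=[]
    for a in (-3,0,3,6,9,12):
        m=(f>=a)&(f<a+3); out.append((a,int(m.sum()),round(float(np.median(q[m,2])),4) if m.sum() else None))
    print(n,c,out)
for n in sys.argv[1:]: rep(n)
E
python3 lv2.py 0 7
```

```text
0 scene [(-3, 307, 0.1301), (0, 205, 0.1337), (3, 262, 0.1368), (6, 106, 0.1375), (9, 0, None), (12, 0, None)]
0 top [(-3, 166, 0.1318), (0, 193, 0.1335), (3, 199, 0.137), (6, 146, 0.138), (9, 0, None), (12, 0, None)]
7 scene [(-3, 435, 0.1954), (0, 246, 0.1997), (3, 326, 0.203), (6, 87, 0.2037), (9, 0, None), (12, 0, None)]
7 top [(-3, 199, 0.1997), (0, 212, 0.2012), (3, 239, 0.2055), (6, 172, 0.2058), (9, 0, None), (12, 0, None)]
```

>>> {"method": "carry_out", "body": {"targets": "1 -1 0 6 0; 1 0 0 6 0; 1 -1 0 6 0; 1 0 0 6 0; 1 -1 0 6 0; 1 0 0 6 0; 1 -1 0 6 0; 1 0 0 6 0; 1 -1 0 6 0; 1 0 0 6 0; 1 0 0 3 0; 1 0 0 2 0; 1 0 0 0 0; 1 0 0 0 0"}}

```text
clock: 20.3
tool_pos: [0.5633, 0.0501, 0.2468]
eef_rot: [0.021, 0.032, -0.695, 0.718]
contact_force: [1.1, 0.3, -0.2]
opening: 0.999
```

```bash
python3 st.py; python3 lvl.py 8; python3 lv2.py 8; python3 - <<'E'
import cv2
p=cv2.imread("pics/scene8.png")
cv2.imwrite("pics/crop8.png",cv2.resize(p[80:220,200:420],None,fx=3.6,fy=3.6,interpolation=cv2.INTER_CUBIC))
E
```

```text
20.3 [-0.76   1.239  0.604  1.785  0.882  1.12  -1.078] [0.563 0.05  0.247] [ 1.139  0.317 -0.213] 0.9988979068130707
[[ 0.032  0.999  0.016]
 [-0.997  0.033 -0.076]
 [-0.076 -0.014  0.997]]
scene lip 1330 [0.2543 0.265  0.2686 0.2697 0.2701 0.2707] green [0.2654 0.2791 0.2812 0.2816 0.2822 0.2825]
top lip 939 [0.2595 0.2663 0.2694 0.2705 0.271  0.2718] green [0.2722 0.2804 0.2817 0.2823 0.2827 0.2835]
8 scene [(-3, 561, 0.2615), (0, 284, 0.2651), (3, 395, 0.2686), (6, 159, 0.2693), (9, 1, 0.2666), (12, 0, None)]
8 top [(-3, 223, 0.2635), (0, 249, 0.2651), (3, 265, 0.2686), (6, 209, 0.2695), (9, 0, None), (12, 0, None)]
```

View pics/crop8.png

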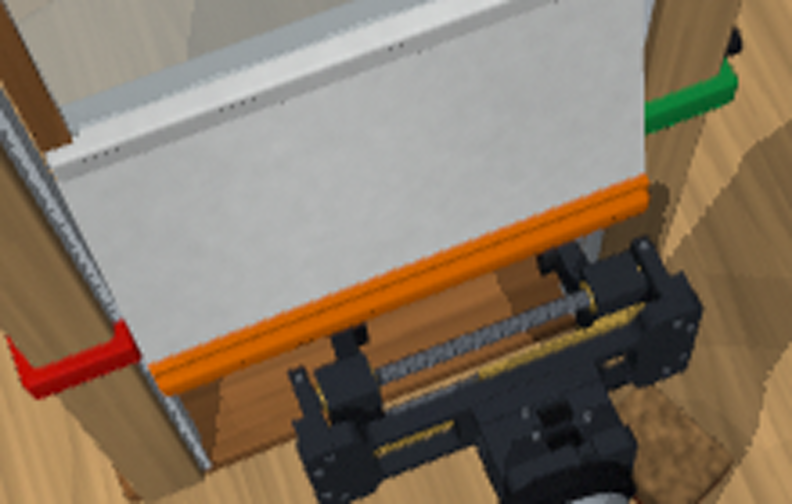

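```bash
python3 - <<'E'
from h import *
th=.0506; ey=np.array([np.cos(th),np.sin(th)]); ex=np.array([np.sin(th),-np.cos(th)])
O=np.array([.592,-.130])
for n in ("0","7","8"):
  for c in ("scene","top"):
    p=cv2.imread(f"pics/{c}{n}.png"); d=np.load(f"pics/{c}{n}.npy"); K,W,_=cam(c); Q=cloud(d,K,W)
    h=cv2.cvtColor(p,cv2.COLOR_BGR2HSV)
    g=(h[...,0]>55)&(h[...,0]<90)&(h[...,1]>120)&(d>0)
    q=Q[g]; f=(q[:,:2]-O)@ex*1000; y=(q[:,:2]-O)@ey*1000
    print(n,c,[(a,int(m.sum()),round(float(np.median(q[m,2])),4)) for a in range(-34,-12,3) for m in [(f>=a)&(f<a+3)&(q[:,2]<.3)] if m.sum()], np.percentile(y,[2,98]).round())
E
```

```text
0 scene [(-31, 152, 0.2742), (-28, 62, 0.2807), (-25, 46, 0.281), (-22, 18, 0.2809), (-19, 10, 0.2801), (-16, 12, 0.2797), (-13, 4, 0.2752)] [-175. -123.]
0 top [(-31, 55, 0.2789), (-28, 68, 0.2807), (-25, 54, 0.2814), (-22, 15, 0.2816), (-19, 12, 0.2806), (-16, 10, 0.2809), (-13, 4, 0.28)] [-178. -125.]
7 scene [(-31, 151, 0.2744), (-28, 66, 0.2807), (-25, 41, 0.2809), (-22, 16, 0.2809), (-19, 6, 0.2816), (-16, 2, 0.2808)] [-175. -124.]
7 top [(-31, 55, 0.279), (-28, 63, 0.2811), (-25, 55, 0.2812), (-22, 16, 0.2808), (-19, 12, 0.2805), (-16, 10, 0.2814), (-13, 4, 0.2818)] [-178. -125.]
8 scene [(-31, 136, 0.2747), (-28, 50, 0.2811), (-25, 33, 0.2806), (-22, 5, 0.2814), (-19, 2, 0.2812)] [-175. -130.]
8 top [(-31, 57, 0.2786), (-28, 62, 0.2802), (-25, 55, 0.2809), (-22, 16, 0.2811), (-19, 12, 0.2813), (-16, 10, 0.28), (-13, 3, 0.2804)] [-178. -126.]
```

>>> {"method": "carry_out", "body": {"targets": "1 0 0 3 0; 1 -1 0 3 0; 1 0 0 2 0; 1 0 0 2 0; 1 0 0 0 0; 1 0 0 0 0; 1 0 0 0 0"}}

```text
clock: 20.98
tool_pos: [0.5631, 0.0506, 0.2566]
eef_rot: [0.022, 0.032, -0.695, 0.718]
contact_force: [-0.2, 0.6, -0.6]
opening: 1.001
```

```bash
python3 st.py; python3 lvl.py 9; python3 lv2.py 9
```

```text
20.9833 [-0.762  1.222  0.608  1.789  0.885  1.126 -1.067] [0.563 0.051 0.257] [-0.188  0.552 -0.577] 1.0007066765110115
[[ 0.032  0.999  0.017]
 [-0.997  0.033 -0.076]
 [-0.077 -0.014  0.997]]
scene lip 1373 [0.2638 0.2744 0.278  0.279  0.2797 0.2803] green [0.2656 0.279  0.281  0.2816 0.2822 0.2825]
top lip 967 [0.2688 0.2758 0.2789 0.2799 0.2806 0.2814] green [0.2697 0.2805 0.282  0.2825 0.283  0.2836]
9 scene [(-3, 583, 0.2709), (0, 294, 0.2747), (3, 420, 0.2778), (6, 163, 0.2788), (9, 0, None), (12, 0, None)]
9 top [(-3, 227, 0.2729), (0, 253, 0.2745), (3, 277, 0.2781), (6, 215, 0.2789), (9, 0, None), (12, 0, None)]
```

>>> {"method": "carry_out", "body": {"targets": "1 0 0 1 0; 1 0 0 1 0; 1 0 0 0 0; 1 0 0 0 0; 1 0 0 0 0"}}

```text
clock: 21.5
tool_pos: [0.5631, 0.0505, 0.2581]
eef_rot: [0.022, 0.033, -0.695, 0.718]
contact_force: [-0.2, 1.4, -2.5]
opening: 0.999
```

```bash
python3 st.py; python3 lvl.py 10; python3 lv2.py 10
```

```text
21.5 [-0.762  1.219  0.608  1.79   0.885  1.126 -1.065] [0.563 0.051 0.258] [-0.204  1.39  -2.513] 0.9985929084606808
[[ 0.032  0.999  0.017]
 [-0.996  0.033 -0.077]
 [-0.078 -0.014  0.997]]
scene lip 1385 [0.2653 0.2757 0.2793 0.2803 0.2809 0.2815] green [0.2654 0.2791 0.281  0.2819 0.2821 0.2825]
top lip 962 [0.2707 0.2773 0.2804 0.2813 0.2818 0.2826] green [0.2695 0.2805 0.282  0.2828 0.2832 0.2839]
10 scene [(-3, 580, 0.2721), (0, 299, 0.276), (3, 417, 0.2794), (6, 167, 0.28), (9, 0, None), (12, 0, None)]
10 top [(-3, 228, 0.2742), (0, 259, 0.2757), (3, 272, 0.2794), (6, 214, 0.2803), (9, 0, None), (12, 0, None)]
```

>>> {"method": "carry_out", "body": {"targets": "1 0 0 1 0; 1 0 0 0 0; 1 0 0 0 0; 1 0 0 0 0"}}

```text
clock: 21.93
tool_pos: [0.5631, 0.0505, 0.2593]
eef_rot: [0.022, 0.033, -0.695, 0.718]
contact_force: [-0.5, 1.9, -2.6]
opening: 1.004
```

```bash
python3 st.py; python3 lvl.py 11; python3 lv2.py 11
```

```text
21.9333 [-0.762  1.217  0.609  1.79   0.886  1.126 -1.064] [0.563 0.05  0.259] [-0.53   1.944 -2.558] 1.0038330020769723
[[ 0.032  0.999  0.017]
 [-0.996  0.033 -0.077]
 [-0.077 -0.014  0.997]]
scene lip 1391 [0.2662 0.2769 0.2805 0.2816 0.2821 0.2826] green [0.2655 0.2789 0.2813 0.2818 0.2821 0.2826]
top lip 964 [0.2725 0.2784 0.2815 0.2825 0.2831 0.2839] green [0.2688 0.2807 0.2821 0.2828 0.2831 0.2835]
11 scene [(-3, 594, 0.2733), (0, 304, 0.2771), (3, 412, 0.2805), (6, 169, 0.2812), (9, 0, None), (12, 0, None)]
11 top [(-3, 224, 0.2751), (0, 253, 0.2772), (3, 280, 0.2805), (6, 216, 0.2813), (9, 0, None), (12, 0, None)]
```

>>> {"method": "carry_out", "body": {"targets": "1 0 0 -3 0; 1 0 0 -5 0; 1 1 0 -7 0; 1 0 0 0 0; 1 -15 0 0 0; 1 -25 0 0 0; 1 -30 0 0 0; 1 -30 0 0 0; 1 -30 0 0 0; 1 -30 0 0 0; 1 -20 0 0 0; 1 0 0 0 0; 1 0 0 0 0"}}

```text
clock: 23.12
tool_pos: [0.5571, 0.2306, 0.2579]
eef_rot: [0.022, 0.033, -0.694, 0.718]
contact_force: [0.0, -0.8, 0.9]
opening: 0.996
```

```bash
python3 st.py; python3 lvl.py 12; python3 lv2.py 12; python3 - <<'E'
from h import *
p,d=eyes.snapshot("wrist"); cv2.imwrite("pics/wrist12.png",p)
E
```

```text
23.1167 [-0.94   1.234  0.527  1.526  0.68   1.457 -0.911] [0.557 0.231 0.258] [ 0.045 -0.772  0.861] 0.9960023777946018
[[ 0.033  0.999  0.017]
 [-0.996  0.034 -0.077]
 [-0.077 -0.014  0.997]]
scene lip 1391 [0.2663 0.2769 0.2805 0.2817 0.2822 0.2829] green [0.2654 0.2789 0.2812 0.2821 0.2824 0.2825]
top lip 953 [0.2725 0.2785 0.2816 0.2824 0.2831 0.2838] green [0.2696 0.2805 0.2819 0.2825 0.2832 0.284 ]
12 scene [(-3, 586, 0.2734), (0, 290, 0.2771), (3, 418, 0.2805), (6, 171, 0.2812), (9, 0, None), (12, 0, None)]
12 top [(-3, 220, 0.2753), (0, 255, 0.277), (3, 278, 0.2806), (6, 210, 0.2815), (9, 0, None), (12, 0, None)]
```

View pics/scene12.png

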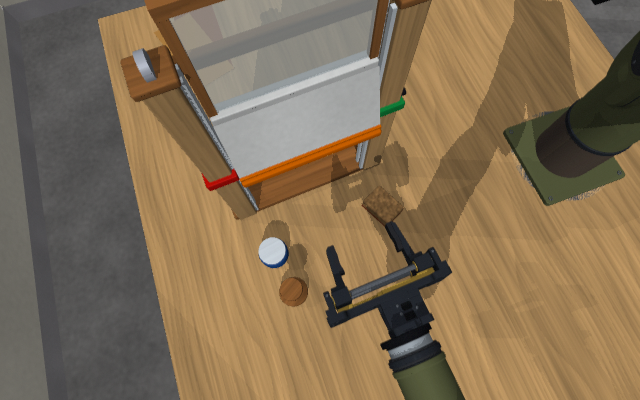

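View pics/wrist12.png

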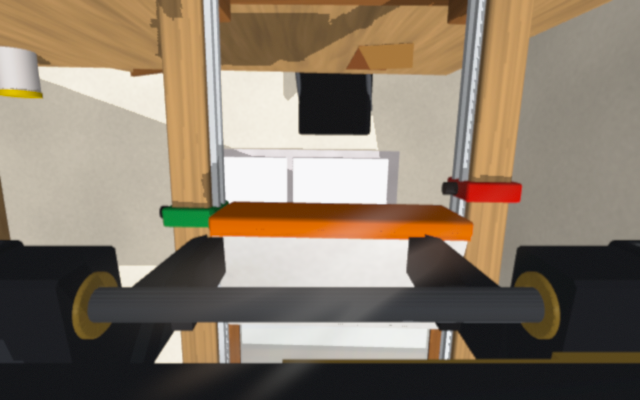

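The pictures show the hand clear of the screen. The lip stays level with the green clip: its top is at 0.281 m and so is the clip's. In the wrist view, the green clip at (190,215) lines up with the lip at rows 205–235. The loose items are where they were, so I'm handing in.

```bash
python3 -c "
from plant import r
print(r.finish_job())"
```

```text
the job is handed in; nothing more can be done
None
```

The sash is up with its orange lip level with the green clip on the near post, and the hand is well clear. I handed the job in at about 23.3 s of the 43 s allowed.

- **How it was done:** The moves can only turn the tool about its own x, so it could not be pointed sideways directly. I tilted it by pushing against the arm's reach limits in free space, until the fingers pointed at the screen about 4° below level. I then slid the open fingers about 45 mm under the lip, pushed the sash up by about 144 mm in steps, lowered the fingers 15 mm and backed straight out.
- **Last checks:** After backing out, the lip top measured 0.2812 m in the scene camera and 0.2815 m in the top camera, against about 0.281 m for the clip top. That puts them level within about 1 mm, though the cameras are only calibrated to about 2 mm. The lip height did not change when the hand left.
- **Contact:** The force readings, taken only at the end of each move, stayed under about 6 N in all. The final pictures show the block, tin and chair foot where they started.
- **Possible issue:** While tilting the tool, several joints ran right up to their range limits. One reading showed joint 5 at -1.001 against a limit of -1, which I took as measurement noise.

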